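Key a pulley onto its drive shaft and click the guard switch

ROBOT

A 7-joint arm with a two-finger parallel gripper is mounted at the origin on a cart in front of the work surface, level with it; the furniture and walls round the work are solid. World frame = base frame: x ahead of the robot, y to its left, z up, the work surface at z = 0. Lengths are in mm, angles in degrees, forces in N, time in s.
With the tool pointing down it reaches from about 425 to 925 mm from the base axis. Payload 6.8 kg.
Tool frame: the origin (TCP) lies midway between the tips of the shut fingers; the grasp point (between the pads) lies 19 mm behind it; z points along the fingers, y is the line along which they close (so a half turn about z gives the same grasp; the last joint's range is limited). The gripper opens to 85 mm and grips with 20 to 120 N. Pads are 22 mm wide; open, the fingers measure 114 mm over their backs; the gripper's body (76 mm by 85 mm) begins 54 mm behind the grasp point. The pads swing forward as they close: fully open they stand 13 mm farther back than shut.
Start: joints at [57.978, 27.33, 1.283, 89.118, -0.659, 63.558, -4.761], TCP at [294.099, -607.58, 231.308] pointing down, gripper open.
Joint ranges: [-169.35, 169.35], [-19.33, 120.38], [-80.79, 83.38], [13.8, 139.57], [-78.32, 258.32], [9.67, 109.79], [-169.56, 169.56]. Speed limits (degrees/s): [136.94, 136.94, 180, 180, 180, 180, 180].

INTERFACE

Orientations are given as [roll, pitch, yaw] about the fixed x, y, z axes, in that order (R = Rz(yaw) Ry(pitch) Rx(roll)).
In Python, from rig import * gives the robot as it stands. The module is installed in compiled form; this text tells all that it offers.
- The arm moves only by the tool jog_arm, never from a script. Its argument "increments" is a list of rows, each an object of numbers: "wx", "wy", "wz": the turn, a rotation vector about the tool's x, y, z in rad; "tx", "ty", "tz": the shift along the tool's x, y, z in m; "hand": the opening in per cent of the stroke, from 0 (shut) to 100 (fully open). In form: [{"wx": .., "wy": .., "wz": .., "tx": .., "ty": .., "tz": .., "hand": ..}, ...]. A call has 1 to 12 rows; each row is the pose to reach, as a shift and turn from the pose commanded when the call began, along the tool's axes at that moment; what a row does not reach only later rows make up. A row lasts 1/8 s, in which the tool goes at most 62.5 mm and 10.7 degrees, less where a joint would pass 70% of its speed; a pose out of reach is approached as far as the arm can. A call with a gripper value outside its range is refused whole. The fingers move at their own pace and stop on an object; the grip force is fixed at half the most. Time passes only in rows, so rows that repeat a pose let the fingers close. It gives the time, the measured TCP pose, the force, the opening and the grip force at its end, in the units of the state.
- observe(): the state, without advancing time (a new reading comes with each control period).
- capture(name): name is "side" or "top"; returns a dict with "image" (420x560x3 uint8, red, green, blue), "depth" (420x560 float32, mm along the optical axis (not along the pixel's ray), 0 where there is no reading), "fx", "fy", "cx", "cy" (pixels), "k1" (the pictures are not rectified: a ray, as slopes to the right and down, at radius r is drawn at 1 + k1 r^2 times it, then the intrinsics apply), "eye" and "orientation" of the camera in the world. Camera axes: x right, y down, z forward; pixel columns grow to the right and rows downward; lengths in mm; the calibration is good to about 2 mm. A picture is of the moment at which its call begins.
- sign_off(): hands the job in; it is judged then, once.
The state is a dict: "time": time; "qpos": joint angles; "joint_vel": joint speeds; "effort": joint torques, N m; "ee_pos": TCP position; "tool_rot": TCP orientation; "contact_force": force on the tool from outside, world axes, zero at the start; "wrist_torque": the same for the moment, N m; "gripper_width": finger opening in mm; "finger_force": force on a finger pad.
Only numpy, scipy, OpenCV 4.12 (cv2) and the standard library are available. Lean on these libraries where they do the work, as an engineer would, in place of code of your own. Each camera call takes 0.05 s, during which the arm holds its last target. There are 200 camera calls.

TASK

Key the bench drive's pulley to its shaft: stand the tapered steel key in the keyway, flat side against the shaft, let go, and tap it down with the black tapper, never with the gripper itself, a little at a time, in two or more taps with the tapper lifted clear in between, until the key is tight and goes no deeper. Stand the tapper back upright in its tray and let go, then press the drive's roller lever down by hand until the switch clicks and let it spring back. Do not shove or tip the bottle or the vial.

Things in the scene. Friction and masses are not known exactly. Their poses are not given: they have to be found in the camera images.
- drive: Fixed bench drive: grey plate 130 (x) x 260 (y) x 19 mm; origin at the centre of its underside, yaw varies. At x 0, y -55 mm an upright steel shaft (50 mm dia., flat on its +x side, top 104 mm over the bench) in an aluminium pulley, the hub (116 mm dia., 40 to 100 mm over the bench). At y +75 mm a black switch housing (x 18 to 62 mm, top 103 mm) whose roller lever points to -x.
- keyway_mouth (a point): Mid-width on the shaft's flat, level with the hub's top; axes as the drive's. The keyway lies on its +x side: 23 mm wide (y), gap 14.5 mm (x) at the top, narrowing to 5.5 mm at the hub's bottom 60 mm down by the slope of its outer floor; open below. The key slips in until its tip is about 43 mm under this point and stands there; tight at about 70 mm.
- hub (a joint): Shift of the hub along the drive's +x as the key takes up its play: 0 at the start, hard stop 0.004 m (tight). Drag and a rubber bush resist; driving the key takes roughly 6 to 14 N downward (tapper's weight included), it stays where it is driven, and at the stop the force rises steeply.
- key_mid (a point): Steel gib-head key, 108 mm long, 160 g, standing tip down in a 53 mm high white stand (45 mm deep socket). Point half-way up, 10 mm from the flat back. z up, x from flat back to sloping side. Blade: lower 80 mm, 20 mm wide (y; 15 at the tip), 8 mm thick at the tip, +0.15 mm per mm upward. Head: upper 28 mm, 38 (x) x 26 mm (y), centre 9 mm along x and 40 mm above here; grip it across y.
- key_tip (a point): Lower end of the key on its flat back, mid-width; axes as key_mid. When the key is in place this point lies under keyway_mouth.
- key_top (a point): Centre of the flat top of the key's head, 19 mm along x from the flat back, 108 mm above the tip: where to tap.
- tapper_mid (a point): Black tapper (a hand tamper), 112 mm tall, 300 g, standing upright in its tray; this point is on its axis half-way up, 56 mm above its lower face. Broad striking head below, 46 mm diameter, 30 mm high; then a plain round shank, 24 mm in diameter, from 36 mm to the top. Grip the shank's upper part, about 85 mm above the face.
- tapper_face (a point): Centre of the tapper's flat lower (striking) face.
- tray_mid (a point): Centre of the inner floor (5 mm above the bench) of the tapper's white square tray, 100 x 100 mm outside, 90 x 90 mm inside, rim 14 mm above the bench; fixed. Tray and key stand may change places.
- switch_lever (a joint): Angle of the roller lever: 0 at rest (level), grows as the roller is pressed down, clicks at 0.40 rad, stop at 0.6 rad; the spring (about 1 N at rest, 3 N at the click) returns it to 0.
- roller (a point): Axle of the white roller (26 mm diameter, 12 mm wide, axle along the drive's y) at the lever's end, 70 mm from the hinge towards the drive's -x and 85 mm above the bench at rest; on its way down it moves 27 mm to the click and 39 mm to the stop, and a few mm towards the hinge.
- bottle_100: Bystander: small bottle with blue cap, 56 mm diameter, 106 mm tall, loose; origin at its underside.
- vial_a: Bystander: small vial with black cap, 25 mm diameter, 50 mm tall, loose, near the tools; origin at its underside.
Mind the look-alikes: they are no part of the job. What is shaped like the part that bears tapper_mid but green or purple is not meant.

How it is judged (in metres and radians):
On the way, in this order (a step that is already met when the one before it is completed fails the run):
1. the key stands by itself in the keyway, tip at least 35 mm deep, sloping side outward, let go, not yet driven (x of key_tip in the frame of drive between 0.0175 and 0.0285 m and y of key_tip in the frame of drive between -0.06 and -0.05 m and x of key_top in the frame of drive above 0.03 m and angle between the z axis of key_tip and the z axis of drive, either way round below 0.12 rad and angle between the x axis of key_tip and the x axis of drive, either way round below 0.15 rad and z of key_tip in the frame of drive below 0.065 m and value of joint hub below 0.0018 m and contact force between the fingers and key below 0.1 N), for 0.2 s.
2. a first tap: the tapper bears on the key (contact force between tapper and key above 2 N).
3. the tapper is lifted clear of the key (face at least 4 mm above the key's top) (contact force between tapper and key below 0.1 N and z of tapper_face in the frame of key_top above 0.004 m).
4. tapped again until tight: hub shifted more than 3.2 mm of 4, key tip at least 63 mm deep (x of key_tip in the frame of drive between 0.0175 and 0.0285 m and y of key_tip in the frame of drive between -0.06 and -0.05 m and x of key_top in the frame of drive above 0.03 m and angle between the z axis of key_tip and the z axis of drive, either way round below 0.12 rad and angle between the x axis of key_tip and the x axis of drive, either way round below 0.15 rad and value of joint hub above 0.0032 m and z of key_tip in the frame of drive below 0.037 m), for 0.2 s.
5. the tapper stands upright in its tray, let go (angle between tapper_mid's own z axis and vertical below 0.1 rad and horizontal distance between tapper_face and tray_mid below 0.035 m and height (world z) of tapper_face below 0.011 m and contact force between the fingers and tapper below 0.1 N), for 0.2 s.
6. the roller lever is pressed past its click (0.40 rad) (value of joint switch_lever above 0.4 rad).
At the end, for the whole second after the job is handed in: Key upright in the keyway, sloping side outward, tip 63 mm or more under the hub's top, hub shifted over 3.2 mm; tapper upright on its tray's floor within 35 mm of the centre; both released and at rest; roller lever back within 0.08 rad of rest (all of step 4 and all of step 5 and value of joint switch_lever below 0.08 rad and linear speed of each of key, tapper below 0.01 m/s); the robot touches nothing.
It fails at once if the key driven by the gripper itself (touching the key with the hub shifted more than 2 mm) (contact force between the arm and key above 0.5 N and value of joint hub above 0.002 m).
It fails at once if the key driven by the fingers (contact force between the fingers and key above 0.5 N and value of joint hub above 0.002 m).
It fails at once if the bottle is shoved by more than 30 mm or tipped (distance of bottle_100 from where it was at the start of the episode above 0.03 m or angle between bottle_100's own z axis and vertical above 0.5 rad).
It fails at once if the vial is shoved by more than 30 mm or tipped (distance of vial_a from where it was at the start of the episode above 0.03 m or angle between vial_a's own z axis and vertical above 0.5 rad).
It also fails if it takes over 72 s, if anything falls off the work surface, if the arm or the gripper's body presses on something with over 40 N, if the wrist force passes 120 N, or if a joint passes its speed limit or range.

## Working session

There is one attempt and no reset: what is moved stays moved. The work goes in short steps, Python scripts to look and compute and a tool call to move; the robot and the scene stay as the last step left them, time stands still between calls to the robot, and variables do not carry over. Pictures are saved under pics/ and viewed, at most 10 in all, crops included, and the job is handed in when it is done.

Besides the shell and the picture viewer there is one more tool, called after "Call:" by a JSON object that holds its "op" and its "data", one argument or row to a line. jog_arm: Moves the arm, as the interface text tells. Its arguments: {"type":"object","properties":{"increments":{"type":"array"}},"required":["increments"]}

```bash
mkdir -p pics; cat > h.py <<'E'
from rig import *
import numpy as np, cv2
from scipy.spatial.transform import Rotation as R
def cloud(c):
    h,w=c["depth"].shape
    u,v=np.meshgrid(np.arange(w),np.arange(h))
    x=(u-c["cx"])/c["fx"]; y=(v-c["cy"])/c["fy"]
    xd,yd=x.copy(),y.copy()
    for _ in range(10):
        s=1+c["k1"]*(x*x+y*y); x=xd/s; y=yd/s
    d=c["depth"]
    P=np.stack([x*d,y*d,d],-1)
    o=np.array(c["orientation"])
    M=o if o.shape==(3,3) else R.from_euler('xyz',o,degrees=True).as_matrix()
    return P@M.T+np.array(c["eye"])
E
python3 - <<'E'
from h import *
import pickle
print(observe())
for n in("side","top"):
    c=capture(n); pickle.dump(c,open(n+".pkl","wb"))
    print(n,{k:c[k] for k in c if k not in("image","depth")})
    cv2.imwrite(f"pics/{n}0.png",c["image"][...,::-1])
    P=cloud(c); print(np.percentile(P[c["depth"]>0],[1,50,99],axis=0))
E
```

```text
{'time': 0.0, 'qpos': array([57.97872448, 27.37745317,  1.27968716, 89.17848346, -0.65857986,
       63.55850903, -4.76211102]), 'joint_vel': array([-0.00216953,  0.09678707,  0.06446433, -0.05452474, -0.0228634 ,
        0.05878712,  0.01881128]), 'effort': array([ 7.23485828e-04, -5.96452045e+01,  1.60844665e+00, -2.81197751e+01,
        1.24697608e-02,  9.49470385e-03, -1.69559803e-05]), 'ee_pos': array([ 293.79963494, -607.03991456,  230.30496366]), 'tool_rot': array([-1.79893211e+02,  8.18608690e-03,  2.58284083e+01]), 'contact_force': array([ 0.3684528 ,  0.7495349 , -0.51472379]), 'wrist_torque': array([ 0.03849541, -0.00175852,  0.04893673]), 'finger_force': 0.0, 'gripper_width': 84.84927701200024}
side {'fx': 394.37320255807543, 'fy': 394.37320255807543, 'cx': 278.3266017326538, 'cy': 215.33468699731998, 'k1': 0.011366819179196895, 'eye': array([  513.3953585 , -1368.09268572,   740.67310588]), 'orientation': array([-1.17465631e+02, -1.94077511e-03,  3.86286280e+00])}
[[-2182.70242294 -1176.13448967  -947.31971226]
 [  536.13864921  -406.91626984   320.65374955]
 [  840.54550591  2781.73785591   762.85348567]]
top {'fx': 392.073045094947, 'fy': 392.073045094947, 'cx': 271.2292117520936, 'cy': 210.9837146693599, 'k1': -0.05945010941084483, 'eye': array([ 145.88303813, -146.65000171, 1586.13763672]), 'orientation': array([-169.17225116,    0.4167215 ,  -89.98949355])}
[[ -638.36019761 -1860.60401881  -954.51741658]
 [  466.1395294   -164.935539       3.19601769]
 [  840.19619242  1585.07519964   817.2014825 ]]
```

View pics/side0.png

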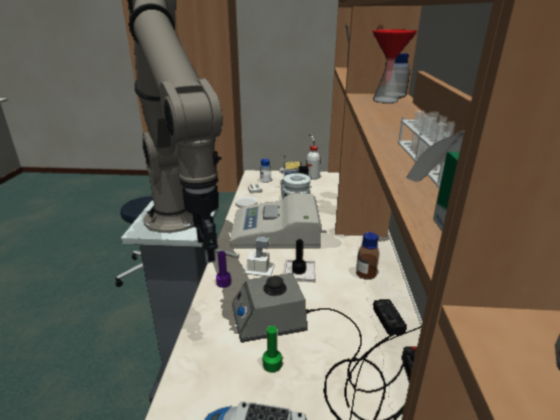

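View pics/top0.png

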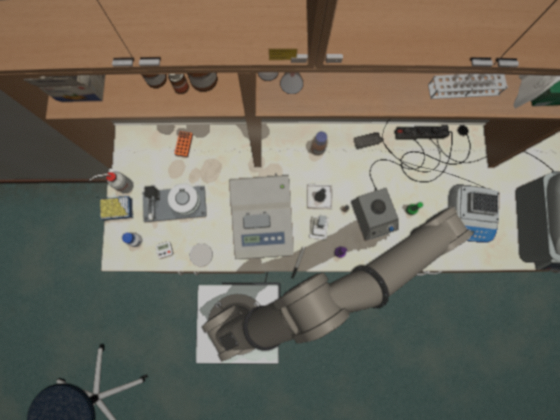

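```bash
python3 - <<'E'
from h import *
import pickle
C={n:pickle.load(open(n+".pkl","rb")) for n in("side","top")}
P={n:cloud(C[n]) for n in C}
def show(n,pts):
    for u,v in pts: print(n,u,v,np.round(P[n][v,u],0))
show("top",[(183,200),(184,193),(150,190),(148,215),(319,197),(320,228),(318,222),(345,208),(319,143),(131,239),(260,190),(260,225),(377,210),(340,251),(253,100),(253,160),(300,100),(310,40)])
show("side",[(300,246),(300,268),(263,243),(260,262),(368,240),(265,165),(314,150),(296,180),(275,285),(222,255),(340,170),(290,210)])
I=C["top"]["image"]
a=cv2.resize(I[160:250,95:225],None,fx=6,fy=6,interpolation=cv2.INTER_CUBIC)[:, :]
cv2.imwrite("pics/drv.png",a[...,::-1])
I=C["side"]["image"]; b=cv2.resize(I[220:300,200:390],None,fx=4.2,fy=4.2,interpolation=cv2.INTER_CUBIC)
I=C["top"]["image"]; c=cv2.resize(I[175:240,290:380],None,fx=4,fy=4,interpolation=cv2.INTER_CUBIC)
H=np.zeros((600,798,3),np.uint8); H[:b.shape[0],:b.shape[1]]=b; H[336:596,:360]=c
c=cv2.resize(C["side"]["image"][155:220,240:340],None,fx=4,fy=4,interpolation=cv2.INTER_CUBIC); H[336:596,370:770]=c
cv2.imwrite("pics/tools.png",H[...,::-1])
E
```

```text
top 183 200 [473. 207. 106.]
top 184 193 [501. 204. 106.]
top 150 190 [515. 341. 100.]
top 148 215 [414. 342. 103.]
top 319 197 [ 499. -329.   40.]
top 320 228 [ 371. -328.   52.]
top 318 222 [ 394. -321.   54.]
top 345 208 [ 453. -431.   44.]
top 319 143 [ 695. -323.  130.]
top 131 239 [320. 402. 105.]
top 260 190 [509. -93. 118.]
top 260 225 [378. -92.  85.]
top 377 210 [ 429. -539.  121.]
top 340 251 [ 277. -400.   77.]
top 253 100 [637. -90. 610.]
top 253 160 [636. -64. 100.]
top 300 100 [ 689. -224.  507.]
top 310 40 [ 651. -223.  854.]
side 300 246 [ 510. -349.  107.]
side 300 268 [ 512. -353.   29.]
side 263 243 [ 397. -344.  110.]
side 260 262 [ 388. -356.   48.]
side 368 240 [ 711. -349.  137.]
side 265 165 [331. 399.  88.]
side 314 150 [561. 464. 146.]
side 296 180 [484. 188. 102.]
side 275 285 [ 450. -557.  117.]
side 222 255 [ 286. -419.  111.]
side 340 170 [638. -88. 256.]
side 290 210 [ 470. -116.  111.]
```

View pics/drv.png

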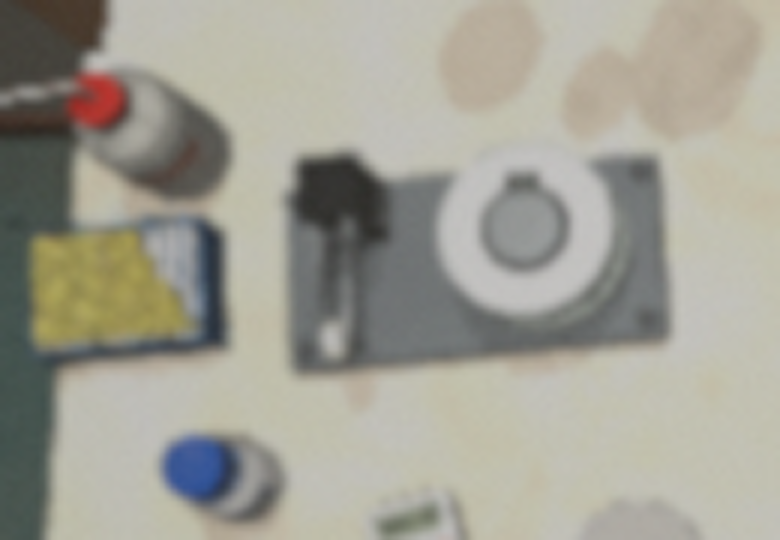

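View pics/tools.png

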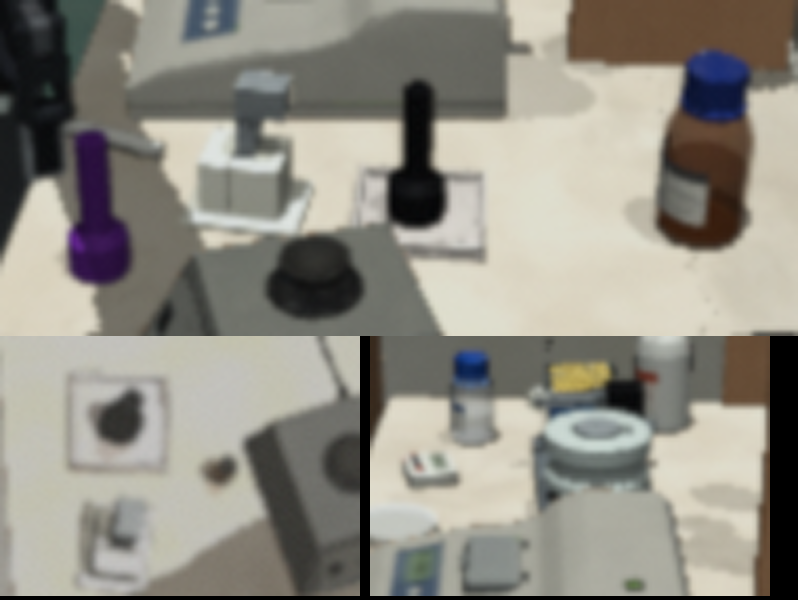

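```bash
cat >> h.py <<'E'
def pts(n,N=1):
    A=[capture(n) for _ in range(N)]
    c=A[0]; D=np.stack([a["depth"] for a in A]); c["depth"]=np.where((D>0).all(0),np.median(D,0),0)
    P=cloud(c); m=c["depth"]>0
    return P[m],c["image"][m]
def box(P,lo,hi):
    return P[((P>lo)&(P<hi)).all(1)]
def rect(Q):
    (cx,cy),(w,h),a=cv2.minAreaRect(Q[:,:2].astype(np.float32)); return np.round([cx,cy,w,h,a],1),len(Q),np.round(np.median(Q[:,2]),1)
def circ(Q,r):
    from scipy.optimize import least_squares
    hull=cv2.convexHull(Q[:,:2].astype(np.float32))[:,0]
    s=least_squares(lambda p:np.hypot(hull[:,0]-p[0],hull[:,1]-p[1])-p[2],[*Q[:,:2].mean(0),r],loss="soft_l1")
    return np.round(s.x,1),len(Q),np.round(np.median(Q[:,2]),1),np.round(Q[:,:2].mean(0),1)
E
python3 - <<'E'
from h import *
for n in("side","top"):
    P,I=pts(n,4)
    print(n)
    print(" bench z",np.median(box(P,[300,-30,-15],[600,100,15])[:,2]),np.median(box(P,[420,-480,-15],[600,-390,15])[:,2]))
    print(" hub",circ(box(P,[380,120,93],[600,280,115]),58))
    print(" shaft",circ(box(P,[440,170,102.5],[520,240,112]),25))
    print(" plate",rect(box(P,[380,110,12],[580,400,26])))
    print(" sw",rect(box(P,[380,300,92],[600,400,125])),'high',circ(box(P,[380,300,80],[600,400,125]),1))
    print(" key",rect(box(P,[330,-400,108],[470,-280,125])), rect(box(P,[330,-400,95],[470,-280,125])))
    print(" stand",rect(box(P,[320,-400,46],[470,-280,60])))
    print(" tap top",circ(box(P,[470,-380,100],[560,-300,125]),12),'shank',circ(box(P,[470,-380,45],[560,-300,125]),12),'head',circ(box(P,[470,-380,20],[560,-300,45]),23))
    print(" tray",rect(box(P,[440,-420,3],[600,-270,20])))
    print(" vial",circ(box(P,[420,-470,20],[490,-390,60]),12),' bot',circ(box(P,[250,350,20],[370,450,115]),28))
E
```

```text
side
 bench z 0.5386207613901206 0.5377466712271257
 hub (array([486.3, 210.7,  57. ]), 248, np.float64(100.4), array([486.4, 201.9]))
 shaft (array([485.3, 211.3,  23.4]), 41, np.float64(104.8), array([485.5, 208.8]))
 plate (array([478.1, 288.9, 129.1, 205.2,   6.2]), 63, np.float64(19.2))
 sw (array([470.4, 338.4, 128.8,  34.2,   2.8]), 66, np.float64(99.9)) high (array([471.6, 256.2,  99.6]), 154, np.float64(91.0), array([477.9, 333.5]))
 key (array([ 394.5, -329.7,   26.3,   36.4,   82.5]), 77, np.float64(115.5)) (array([ 394.6, -330.1,   27.2,   36.3,   80.3]), 126, np.float64(111.7))
 stand (array([ 378.8, -328.8,   52.7,   62.3,   84.2]), 184, np.float64(53.3))
 tap top (array([ 508.2, -335.2,   11.3]), 64, np.float64(114.2), array([ 508.2, -338.5])) shank (array([ 508.4, -335.4,   11.5]), 173, np.float64(89.5), array([ 508.6, -340.8])) head (array([ 508.6, -334.9,   22.1]), 125, np.float64(36.2), array([ 508., -346.]))
 tray (array([ 510.8, -335.2,  105.6,   98.4,   89.4]), 432, np.float64(6.9))Traceback (most recent call last):
  File "<stdin>", line 14, in <module>
  File "h.py", line 27, in circ
    hull=cv2.convexHull(Q[:,:2].astype(np.float32))[:,0]
         ~~~~~~~~~~~~~~~~~~~~~~~~~~~~~~~~~~~~~~~~~~^^^^^
TypeError: 'NoneType' object is not subscriptable
```

```bash
python3 - <<'E'
from h import *
P,I=pts("top",4)
print(" bench z",np.median(box(P,[300,-30,-15],[600,100,15])[:,2]),np.median(box(P,[420,-480,-15],[600,-390,15])[:,2]))
print(" hub",circ(box(P,[380,120,93],[600,280,115]),58))
print(" shaft",circ(box(P,[440,170,103],[520,240,112]),25))
print(" plate",rect(box(P,[380,110,12],[580,400,26])))
print(" sw",rect(box(P,[380,300,92],[600,400,125])), box(P,[380,300,93],[440,400,125]).mean(0))
print(" key",rect(box(P,[330,-400,108],[470,-280,125])), rect(box(P,[330,-400,95],[470,-280,125])))
print(" stand",rect(box(P,[320,-400,46],[470,-280,60])))
print(" tap top",circ(box(P,[470,-380,100],[560,-300,125]),12),'shank',circ(box(P,[470,-380,45],[560,-300,125]),12),'head',circ(box(P,[470,-380,20],[560,-300,45]),23))
print(" tray",rect(box(P,[440,-420,3],[600,-270,20])))
print(" vial",circ(box(P,[420,-470,20],[490,-390,60]),12),' bot',circ(box(P,[250,350,20],[370,450,115]),28))
# notch: hub region points lower than 93
q=box(P,[500,170,30],[535,240,92]); print(" notch",len(q),np.round(q,0).tolist()[:12])
E
```

```text
bench z 0.3517497780565009 0.35784808734138096
 hub (array([484.3, 212.4,  56.7]), 617, np.float64(100.5), array([483.2, 211.9]))
 shaft (array([475.1, 198.6,  38.2]), 96, np.float64(104.8), array([479.2, 209.6]))
 plate (array([478.5, 265.2, 126.4, 259.4,   5.5]), 945, np.float64(19.3))
 sw (array([467.7, 339.4, 127.7,  33.7,   5.3]), 131, np.float64(102.0)) [412.96060366 335.45118014  97.18611388]
 key (array([ 393.9, -331. ,   26.8,   36.1,   87.4]), 69, np.float64(116.3)) (array([ 393.7, -330.5,   26.3,   37.7,   83.4]), 75, np.float64(116.1))
 stand (array([ 378.4, -328.5,   50.4,   61.9,   83. ]), 142, np.float64(53.6))
 tap top (array([ 503.8, -334. ,   10.5]), 33, np.float64(117.0), array([ 503.5, -333.8])) shank (array([ 503.8, -334.1,   10.7]), 50, np.float64(115.8), array([ 502.1, -332.6])) head (array([ 506.2, -334.5,   20.6]), 57, np.float64(38.5), array([ 500.5, -331.2]))
 tray (array([ 518.9, -344.2,  156.4,  149.7,    0.9]), 485, np.float64(6.3))
 vial (array([ 470.2, -445.8,   25.2]), 57, np.float64(46.4), array([ 463.6, -447.8]))  bot (array([326.9, 415. ,  26.2]), 234, np.float64(81.7), array([324.9, 408.3]))
 notch 16 [[521.0, 208.0, 91.0], [517.0, 228.0, 91.0], [517.0, 220.0, 91.0], [518.0, 217.0, 86.0], [517.0, 213.0, 89.0], [519.0, 210.0, 83.0], [515.0, 227.0, 79.0], [516.0, 223.0, 77.0], [515.0, 218.0, 80.0], [517.0, 216.0, 74.0], [517.0, 212.0, 73.0], [512.0, 227.0, 78.0]]
```

```bash
cat >> h.py <<'E'
def go(p,yaw,roll=180,pitch=0):
    s=observe(); T=R.from_euler('xyz',s["tool_rot"],degrees=True); G=R.from_euler('xyz',[roll,pitch,yaw],degrees=True)
    print("t",np.round(s["time"],2),"ee",np.round(s["ee_pos"],1),np.round(s["tool_rot"],2),"w",np.round((T.inv()*G).as_rotvec(),4),"shift m",np.round(T.inv().apply(np.array(p)-s["ee_pos"])/1000,4),"F",np.round(s["contact_force"],1),"grip",np.round(s["gripper_width"],1),np.round(s["finger_force"],1))
E
python3 - <<'E'
from h import *
go([393,-330.2,190],-6.5)
# notch profile
A=[capture("top") for _ in range(6)]; c=A[0]
I=np.mean([cv2.cvtColor(a["image"],cv2.COLOR_RGB2GRAY) for a in A],0).astype(np.float32)
M=R.from_euler('xyz',c["orientation"],degrees=True).as_matrix()
def proj(X):
    q=(X-c["eye"])@M; s=q[:,:2]/q[:,2:]; k=1+c["k1"]*(s**2).sum(1,keepdims=True); s=s*k
    return s[:,0]*c["fx"]+c["cx"],s[:,1]*c["fy"]+c["cy"]
o=np.array([484.8,211.3]); a=np.radians(5.5); ex=np.array([np.cos(a),np.sin(a)]); ey=np.array([-ex[1],ex[0]])
xs=np.arange(-70,75,2.5); ys=np.arange(-24,25,4)
print("cols y",ys.tolist())
for x in xs[(xs>14)&(xs<50)|(xs<-50)|(xs>50)]:
    X=np.array([[*(o+x*ex+y*ey),100] for y in ys]); u,v=proj(X)
    print(x,cv2.remap(I,u.astype(np.float32)[None],v.astype(np.float32)[None],cv2.INTER_CUBIC)[0].astype(int).tolist())
E
```

```text
t 0.5 ee [ 294.1 -607.6  231.3] [-180.     -0.     25.83] w [-0.000e+00 -1.000e-04  5.642e-01] shift m [ 0.2099 -0.2066  0.0413] F [-0.4 -0.1 -0.2] grip 85.1 0.0
cols y [-24, -20, -16, -12, -8, -4, 0, 4, 8, 12, 16, 20, 24]
-70.0 [102, 104, 106, 107, 107, 107, 106, 104, 104, 104, 103, 102, 103]
-67.5 [111, 114, 113, 114, 114, 113, 111, 108, 108, 106, 102, 101, 103]
-65.0 [121, 122, 118, 116, 117, 119, 118, 115, 114, 109, 102, 100, 101]
-62.5 [125, 124, 119, 119, 122, 126, 126, 123, 120, 113, 103, 99, 99]
-60.0 [125, 123, 122, 124, 129, 136, 138, 137, 134, 127, 116, 106, 101]
-57.5 [124, 125, 133, 140, 147, 156, 157, 156, 152, 146, 134, 120, 108]
-55.0 [130, 139, 152, 162, 167, 173, 175, 172, 170, 166, 157, 143, 129]
-52.5 [147, 159, 170, 177, 181, 185, 186, 186, 185, 182, 176, 165, 151]
15.0 [154, 129, 130, 141, 147, 148, 149, 147, 146, 145, 142, 137, 143]
17.5 [167, 139, 130, 135, 142, 144, 145, 145, 144, 142, 138, 140, 154]
20.0 [179, 155, 138, 132, 134, 137, 138, 138, 136, 136, 139, 148, 166]
22.5 [185, 168, 150, 136, 126, 125, 127, 127, 127, 131, 144, 159, 177]
25.0 [190, 181, 168
[... 629 characters left out ...]
, 191, 191, 191, 191, 192, 192, 192, 191, 191, 191, 189, 186]
52.5 [188, 187, 187, 188, 189, 189, 189, 188, 189, 189, 186, 183, 183]
55.0 [189, 187, 186, 187, 187, 188, 187, 187, 187, 187, 185, 183, 184]
57.5 [189, 188, 187, 188, 187, 187, 188, 187, 187, 186, 186, 186, 187]
60.0 [190, 190, 189, 189, 189, 189, 189, 188, 187, 187, 188, 188, 189]
62.5 [190, 191, 190, 191, 191, 190, 190, 189, 189, 189, 189, 189, 190]
65.0 [190, 191, 190, 191, 191, 190, 190, 190, 190, 190, 190, 190, 190]
67.5 [189, 191, 191, 191, 191, 191, 191, 190, 190, 190, 190, 190, 190]
70.0 [188, 191, 191, 191, 191, 191, 190, 190, 190, 190, 190, 190, 190]
72.5 [187, 191, 191, 191, 191, 190, 190, 190, 190, 190, 190, 190, 190]
```

Call:
{"op": "jog_arm", "data": {
  "increments": [
    {"wz":0.564,"tx":0.21,"ty":-0.2065,"tz":0.041,"hand":100},
    {"wz":0.564,"tx":0.21,"ty":-0.2065,"tz":0.041,"hand":100},
    {"wz":0.564,"tx":0.21,"ty":-0.2065,"tz":0.041,"hand":100},
    {"wz":0.564,"tx":0.21,"ty":-0.2065,"tz":0.041,"hand":100},
    {"wz":0.564,"tx":0.21,"ty":-0.2065,"tz":0.041,"hand":100},
    {"wz":0.564,"tx":0.21,"ty":-0.2065,"tz":0.041,"hand":100},
    {"wz":0.564,"tx":0.21,"ty":-0.2065,"tz":0.041,"hand":100},
    {"wz":0.564,"tx":0.21,"ty":-0.2065,"tz":0.041,"hand":100}
  ]
}}

```text
schema error: expected keys wx, wy, wz, tx, ty, tz, hand
```

```bash
python3 -c "
from h import *
go([393,-330.2,83],-6.5)"
```

```text
t 0.8 ee [ 294.1 -607.6  231.3] [180.     0.    25.83] w [ 1.000e-04 -0.000e+00  5.643e-01] shift m [ 0.2099 -0.2066  0.1483] F [ 0.3  0.1 -0.3] grip 85.3 0.0
```

All keys are required.

Call:
{"op": "jog_arm", "data": {
  "increments": [
    {"wx":0,"wy":0,"wz":0.564,"tx":0.21,"ty":-0.2065,"tz":0.041,"hand":100},
    {"wx":0,"wy":0,"wz":0.564,"tx":0.21,"ty":-0.2065,"tz":0.041,"hand":100},
    {"wx":0,"wy":0,"wz":0.564,"tx":0.21,"ty":-0.2065,"tz":0.041,"hand":100},
    {"wx":0,"wy":0,"wz":0.564,"tx":0.21,"ty":-0.2065,"tz":0.041,"hand":100},
    {"wx":0,"wy":0,"wz":0.564,"tx":0.21,"ty":-0.2065,"tz":0.041,"hand":100},
    {"wx":0,"wy":0,"wz":0.564,"tx":0.21,"ty":-0.2065,"tz":0.041,"hand":100},
    {"wx":0,"wy":0,"wz":0.564,"tx":0.21,"ty":-0.2065,"tz":0.041,"hand":100},
    {"wx":0,"wy":0,"wz":0.564,"tx":0.21,"ty":-0.2065,"tz":0.041,"hand":100}
  ]
}}

```text
time: 1.8
ee_pos: [392.6, -331.8, 190.5]
tool_rot: [180.0, -0.0, -6.6]
contact_force: [0.8, 0.0, 0.5]
gripper_width: 85.3
finger_force: 0.0
```

```bash
python3 -c "
from h import *
go([393,-330.2,83],-6.5)"
```

```text
t 1.8 ee [ 392.6 -331.8  190.5] [ 1.7996e+02 -2.0000e-02 -6.6300e+00] w [ 0.0008 -0.0004 -0.0023] shift m [ 0.0002 -0.0017  0.1075] F [0.8 0.  0.5] grip 85.3 0.0
```

Call:
{"op": "jog_arm", "data": {
  "increments": [
    {"wx":0,"wy":0,"wz":0,"tx":0,"ty":-0.001,"tz":0.05,"hand":100},
    {"wx":0,"wy":0,"wz":0,"tx":0,"ty":-0.001,"tz":0.09,"hand":100},
    {"wx":0,"wy":0,"wz":0,"tx":0,"ty":-0.001,"tz":0.107,"hand":100},
    {"wx":0,"wy":0,"wz":0,"tx":0,"ty":-0.001,"tz":0.107,"hand":100},
    {"wx":0,"wy":0,"wz":0,"tx":0,"ty":-0.001,"tz":0.107,"hand":100}
  ]
}}

```text
time: 2.42
ee_pos: [394.1, -330.2, 84.6]
tool_rot: [179.9, -0.1, -6.5]
contact_force: [0.1, -0.3, -0.2]
gripper_width: 85.3
finger_force: 0.0
```

```bash
python3 -c "
from h import *
go([393,-330.2,83],-6.5)"
```

```text
t 2.42 ee [ 394.1 -330.2   84.6] [ 1.7993e+02 -1.2000e-01 -6.5200e+00] w [ 0.0012 -0.0021 -0.0004] shift m [-0.0011  0.0001  0.0016] F [ 0.1 -0.3 -0.2] grip 85.3 0.0
```

Call:
{"op": "jog_arm", "data": {
  "increments": [
    {"wx":0,"wy":0,"wz":0,"tx":-0.001,"ty":0,"tz":0.001,"hand":0},
    {"wx":0,"wy":0,"wz":0,"tx":-0.001,"ty":0,"tz":0.001,"hand":0},
    {"wx":0,"wy":0,"wz":0,"tx":-0.001,"ty":0,"tz":0.001,"hand":0},
    {"wx":0,"wy":0,"wz":0,"tx":-0.001,"ty":0,"tz":0.001,"hand":0},
    {"wx":0,"wy":0,"wz":0,"tx":-0.001,"ty":0,"tz":0.001,"hand":0},
    {"wx":0,"wy":0,"wz":0,"tx":-0.001,"ty":0,"tz":0.001,"hand":0},
    {"wx":0,"wy":0,"wz":0,"tx":-0.001,"ty":0,"tz":0.001,"hand":0},
    {"wx":0,"wy":0,"wz":0,"tx":-0.001,"ty":0,"tz":0.001,"hand":0}
  ]
}}

```text
time: 3.42
ee_pos: [392.5, -329.1, 82.7]
tool_rot: [180.0, -0.0, -6.5]
contact_force: [-1.0, 1.3, 5.1]
gripper_width: 25.1
finger_force: 59.3
```

```bash
python3 -c "
from h import *
go([393,-330.2,190],-6.5)"
```

```text
t 3.42 ee [ 392.5 -329.1   82.7] [ 1.80e+02 -2.00e-02 -6.49e+00] w [ 0.0001 -0.0004  0.0003] shift m [ 0.0006  0.001  -0.1073] F [-1.   1.3  5.1] grip 25.1 59.3
```

Call:
{"op": "jog_arm", "data": {
  "increments": [
    {"wx":0,"wy":0,"wz":0,"tx":0,"ty":0,"tz":-0.02,"hand":0},
    {"wx":0,"wy":0,"wz":0,"tx":0,"ty":0,"tz":-0.05,"hand":0},
    {"wx":0,"wy":0,"wz":0,"tx":0,"ty":0,"tz":-0.09,"hand":0},
    {"wx":0,"wy":0,"wz":0,"tx":0,"ty":0,"tz":-0.14,"hand":0},
    {"wx":0,"wy":0,"wz":0,"tx":0,"ty":0,"tz":-0.18,"hand":0},
    {"wx":0,"wy":0,"wz":0,"tx":0,"ty":0,"tz":-0.18,"hand":0}
  ]
}}

```text
time: 4.18
ee_pos: [393.7, -330.1, 265.1]
tool_rot: [179.8, -0.3, -6.5]
contact_force: [-0.5, 0.0, -3.1]
gripper_width: 25.6
finger_force: 59.4
```

```bash
python3 -c "
from h import *
go([526.7,216,255],5.5)"
```

```text
t 4.18 ee [ 393.7 -330.1  265.1] [179.84  -0.31  -6.5 ] w [ 0.0033 -0.0051 -0.2094] shift m [ 0.0703 -0.5577  0.009 ] F [-0.5  0.  -3.1] grip 25.6 59.4
```

Call:
{"op": "jog_arm", "data": {
  "increments": [
    {"wx":0,"wy":0,"wz":-0.03,"tx":0.005,"ty":-0.04,"tz":0,"hand":0},
    {"wx":0,"wy":0,"wz":-0.06,"tx":0.01,"ty":-0.095,"tz":0,"hand":0},
    {"wx":0,"wy":0,"wz":-0.09,"tx":0.02,"ty":-0.15,"tz":0,"hand":0},
    {"wx":0,"wy":0,"wz":-0.12,"tx":0.03,"ty":-0.21,"tz":0,"hand":0},
    {"wx":0,"wy":0,"wz":-0.15,"tx":0.04,"ty":-0.27,"tz":0,"hand":0},
    {"wx":0,"wy":0,"wz":-0.18,"tx":0.05,"ty":-0.33,"tz":0,"hand":0},
    {"wx":0,"wy":0,"wz":-0.209,"tx":0.06,"ty":-0.39,"tz":0,"hand":0},
    {"wx":0,"wy":0,"wz":-0.209,"tx":0.07,"ty":-0.45,"tz":0,"hand":0},
    {"wx":0,"wy":0,"wz":-0.209,"tx":0.071,"ty":-0.51,"tz":0,"hand":0},
    {"wx":0,"wy":0,"wz":-0.209,"tx":0.071,"ty":-0.55,"tz":0,"hand":0},
    {"wx":0,"wy":0,"wz":-0.209,"tx":0.071,"ty":-0.558,"tz":0.005,"hand":0},
    {"wx":0,"wy":0,"wz":-0.209,"tx":0.071,"ty":-0.558,"tz":0.005,"hand":0}
  ]
}}

```text
time: 5.68
ee_pos: [524.9, 216.6, 255.3]
tool_rot: [179.9, 0.2, 5.5]
contact_force: [0.7, -0.7, -1.8]
gripper_width: 25.4
finger_force: 59.3
```

```bash
python3 - <<'E'
from h import *
go([526.7,216,195],5.5)
c=capture("side"); cv2.imwrite("pics/hover.png",cv2.resize(c["image"][100:220,230:350],None,fx=5,fy=5,interpolation=cv2.INTER_CUBIC)[...,::-1])
P,I=pts("side",4); e=observe()["ee_pos"]; print(e)
for z in np.arange(-80,25,8):
    q=box(P,e+[-60,-40,z],e+[60,40,z+8]); print(z,len(q),np.round(q[:,0].min()-e[0],1) if len(q) else '',np.round(q[:,0].max()-e[0],1) if len(q) else '',np.round(np.median(q[:,1])-e[1],1) if len(q) else '')
E
```

```text
t 5.68 ee [524.9 216.6 255.3] [179.92   0.19   5.52] w [0.0014 0.0034 0.0004] shift m [0.0019 0.0007 0.0603] F [ 0.7 -0.7 -1.8] grip 25.4 59.3
[526.12447892 215.69452516 257.32597425]
-80 2 -19.7 -15.6 -9.1
-72 2 -19.9 -15.7 -10.1
-64 6 -20.1 -11.7 -11.5
-56 7 -20.5 -11.9 -10.6
-48 8 -20.8 -8.0 -8.7
-40 4 -16.6 -8.3 -9.6
-32 8 -16.9 -4.5 -11.0
-24 5 -17.1 -4.6 -12.4
-16 8 -17.3 -4.9 -10.9
-8 10 -17.6 -1.1 -11.7
0 12 -17.7 18.8 -15.9
8 21 -18.2 18.6 -16.3
16 20 -18.5 18.3 -18.2
24 19 -14.5 18.0 -16.8
```

View pics/hover.png

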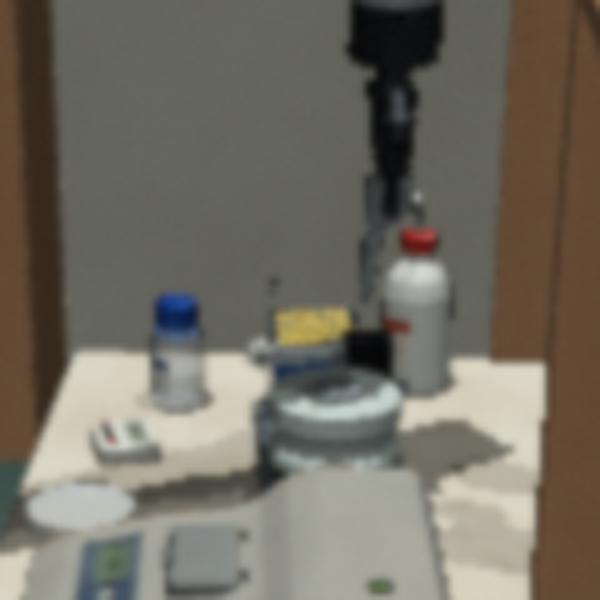

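Call:
{"op": "jog_arm", "data": {
  "increments": [
    {"wx":0,"wy":0,"wz":0,"tx":0.0015,"ty":0,"tz":0.04,"hand":0},
    {"wx":0,"wy":0,"wz":0,"tx":0.0015,"ty":0,"tz":0.065,"hand":0},
    {"wx":0,"wy":0,"wz":0,"tx":0.0015,"ty":0,"tz":0.07,"hand":0},
    {"wx":0,"wy":0,"wz":0,"tx":0.0015,"ty":0,"tz":0.07,"hand":0},
    {"wx":0,"wy":0,"wz":0,"tx":0.0015,"ty":0,"tz":0.07,"hand":0}
  ]
}}

```text
time: 6.55
ee_pos: [528.2, 217.7, 188.7]
tool_rot: [-180.0, -0.1, 5.5]
contact_force: [0.2, 0.4, -1.7]
gripper_width: 25.2
finger_force: 59.4
```

```bash
python3 - <<'E'
from h import *
go([527.9,216.1,165],5.5)
A=[capture("top") for _ in range(3)]; B=[capture("side") for _ in range(3)]
t=cv2.resize(A[0]["image"][170:225,150:220],None,fx=5.5,fy=5.5,interpolation=cv2.INTER_CUBIC); s=cv2.resize(B[0]["image"][140:210,270:340],None,fx=5.5,fy=5.5,interpolation=cv2.INTER_CUBIC)
H=np.zeros((400,790,3),np.uint8); H[:t.shape[0],:t.shape[1]]=t; H[:s.shape[0],395:395+s.shape[1]]=s; cv2.imwrite("pics/near.png",H[...,::-1])
go([527.9,216.1,165],5.5)
E
```

```text
t 6.55 ee [528.2 217.7 188.7] [-1.7996e+02 -1.3000e-01  5.4700e+00] w [-0.0007 -0.0023 -0.0006] shift m [-0.0005  0.0016  0.0237] F [ 0.2  0.4 -1.7] grip 25.2 59.4
t 6.85 ee [527.5 217.5 187.7] [-1.7999e+02 -3.0000e-02  5.4800e+00] w [-0.0001 -0.0006 -0.0003] shift m [0.0002 0.0014 0.0227] F [-0.1 -0.4 -2.5] grip 24.9 59.4
```

View pics/near.png

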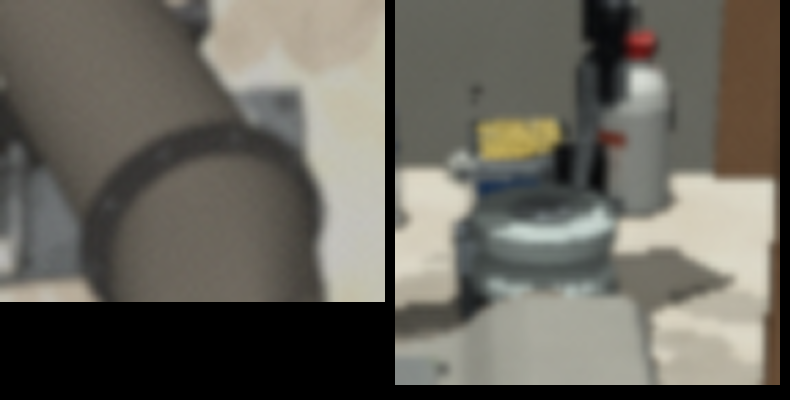

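Call:
{"op": "jog_arm", "data": {
  "increments": [
    {"wx":0,"wy":0,"wz":0,"tx":0.0003,"ty":0.0014,"tz":0.005,"hand":0},
    {"wx":0,"wy":0,"wz":0,"tx":0.0003,"ty":0.0014,"tz":0.011,"hand":0},
    {"wx":0,"wy":0,"wz":0,"tx":0.0003,"ty":0.0014,"tz":0.017,"hand":0},
    {"wx":0,"wy":0,"wz":0,"tx":0.0003,"ty":0.0014,"tz":0.022,"hand":0},
    {"wx":0,"wy":0,"wz":0,"tx":0.0003,"ty":0.0014,"tz":0.022,"hand":0}
  ]
}}

```text
time: 7.48
ee_pos: [537.1, 218.2, 173.4]
tool_rot: [-179.7, -1.2, 5.4]
contact_force: [8.2, -2.6, 34.5]
gripper_width: 25.6
finger_force: 68.0
```

```bash
python3 - <<'E'
from h import *
go([527.9,216.1,140],5.5)
print(observe()["wrist_torque"])
E
```

```text
t 7.48 ee [537.1 218.2 173.4] [-179.75   -1.17    5.37] w [-0.0043 -0.0204 -0.0022] shift m [-0.01    0.0013  0.0332] F [ 8.2 -2.6 34.5] grip 25.6 68.0
[-1.01463479 -1.335685    0.07834467]
```

Call:
{"op": "jog_arm", "data": {
  "increments": [
    {"wx":0,"wy":0,"wz":0,"tx":0,"ty":0,"tz":-0.008,"hand":0},
    {"wx":0,"wy":0,"wz":0,"tx":0,"ty":0,"tz":-0.025,"hand":0},
    {"wx":0,"wy":0,"wz":0,"tx":0,"ty":0,"tz":-0.045,"hand":0},
    {"wx":0,"wy":0,"wz":0,"tx":0,"ty":0,"tz":-0.045,"hand":0},
    {"wx":0,"wy":0,"wz":0,"tx":0,"ty":0,"tz":-0.045,"hand":0}
  ]
}}

```text
time: 8.1
ee_pos: [527.2, 215.8, 209.4]
tool_rot: [180.0, 0.1, 5.5]
contact_force: [0.2, 0.5, -2.6]
gripper_width: 25.4
finger_force: 62.9
```

```bash
python3 - <<'E'
from h import *
P,I=pts("side",5)
go([527.9,216.1,190],5.5)
e=observe()["ee_pos"]; print(e)
for z in np.arange(-85,25,8):
    q=box(P,e+[-60,-40,z],e+[60,40,z+8]); print(z,len(q),*(np.round([q[:,0].min()-e[0],q[:,0].max()-e[0],np.median(q[:,1])-e[1]],1) if len(q) else ''))
# subpixel-ish: hub rim & keyway in side view
c=capture("side"); cv2.imwrite("pics/hov2.png",cv2.resize(c["image"][115:205,260:350],None,fx=6.5,fy=6.5,interpolation=cv2.INTER_CUBIC)[...,::-1])
E
```

```text
t 8.35 ee [527.4 215.9 209.6] [1.7998e+02 7.0000e-02 5.4900e+00] w [ 0.0003  0.0012 -0.0001] shift m [ 0.0005 -0.0001  0.0196] F [ 0.8 -0.3 -1.9] grip 25.2 62.9
[527.42230801 215.92792374 209.59209518]
-85 0
-77 0
-69 4 -28.4 -24.0 -12.1
-61 6 -28.6 -20.0 -12.4
-53 8 -29.0 -16.2 -11.8
-45 5 -24.9 -16.3 -12.1
-37 7 -25.1 -12.4 -12.1
-29 7 -25.4 -12.6 -12.5
-21 7 -21.3 -8.7 -11.3
-13 9 -21.5 -4.8 -11.3
-5 13 -22.0 7.2 -12.5
3 12 -17.7 15.2 -16.7
11 21 -18.1 19.2 -15.7
19 18 -18.4 19.0 -15.5
```

View pics/hov2.png

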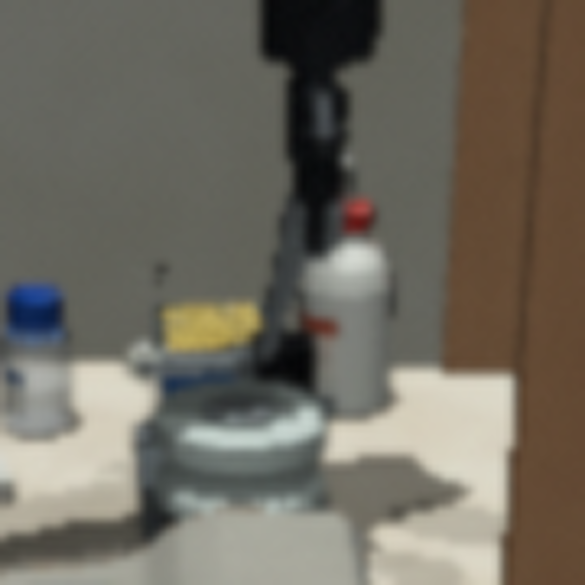

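```bash
python3 - <<'E'
from h import *
A=[capture("side") for _ in range(4)]; c=A[0]
I=np.mean([cv2.cvtColor(a["image"],cv2.COLOR_RGB2GRAY) for a in A],0).astype(np.float32)
P=cloud(c); e=observe()["ee_pos"]; print(e)
rows=[]
for v in range(100,220):
    q=P[v]; m=(np.abs(q[:,1]-e[1])<35)&(np.abs(q[:,0]-e[0])<45)&(q[:,2]>e[2]-85)&(q[:,2]<e[2]+28)
    if m.any():
        k=np.where(m)[0]; rows.append([q[m,2].mean()-e[2],q[k[0],0]-e[0]-2.1,q[k[-1],0]-e[0]+2.1])
r=np.array(rows); print(np.round(r,1).tolist())
b=r[r[:,0]<-6]; print("back fit",np.polyfit(b[:,0],b[:,1],1),"front",np.polyfit(b[:,0],b[:,2],1))
M=R.from_euler('xyz',c["orientation"],degrees=True).as_matrix()
def proj(X):
    q=(X-c["eye"])@M; s=q[:,:2]/q[:,2:]; k=1+c["k1"]*(s**2).sum(1,keepdims=True); s=s*k
    return s[:,0]*c["fx"]+c["cx"],s[:,1]*c["fy"]+c["cy"]
o=np.array([486.3,210.7]); a=np.radians(5.5); ex=np.array([np.cos(a),np.sin(a)]); ey=np.array([-ex[1],ex[0]])
ys=np.arange(-24,25,4); print(ys.tolist())
for x in np.arange(-32,64,3):
    X=np.array([[*(o+x*ex+y*ey),100] for y in ys]); u,v=proj(X)
    print(x,cv2.remap(I,u.astype(np.float32)[None],v.astype(np.float32)[None],cv2.INTER_CUBIC)[0].astype(int).tolist())
E
```

```text
[527.75499594 216.07911676 210.19370161]
[[26.3, -20.8, -4.3], [24.5, -20.7, 20.5], [20.6, -20.6, 20.8], [16.8, -20.4, 20.8], [12.9, -20.3, 20.9], [8.2, -20.2, 17.0], [2.7, -24.3, 12.9], [-2.5, -24.1, 4.9], [-7.1, -24.0, -3.1], [-10.8, -23.8, -3.0], [-15.9, -23.7, -7.0], [-21.1, -27.8, -6.9], [-25.6, -27.7, -6.7], [-30.0, -27.6, -10.8], [-32.4, -27.4, -10.7], [-36.9, -27.2, -14.7], [-41.6, -27.1, -14.6], [-47.5, -31.3, -14.4], [-51.0, -31.2, -18.5], [-57.0, -31.1, -18.4], [-59.1, -30.9, -18.2], [-66.1, -30.8, -22.4], [-70.1, -30.7, -22.2]]
back fit [  0.12518546 -23.38072501] front [ 0.31785509 -0.66155254]
[-24, -20, -16, -12, -8, -4, 0, 4, 8, 12, 16, 20, 24]
-32 [177, 160, 138, 124, 112, 96, 89, 83, 77, 74, 72, 71, 70]
-29 [178, 161, 137, 121, 106, 91, 84, 79, 73, 71, 70, 69, 70]
-26 [176, 157, 133, 115, 98, 83, 76, 72, 66, 65, 65, 65, 67]
-23 [175, 154, 128, 108, 91, 76, 70, 67, 62, 61, 61, 61, 63]
-20 [170, 150, 122, 103, 88, 73, 69, 67, 62, 60, 59, 58, 59]
-17 [164, 145, 120, 103, 88, 74, 70, 67, 62, 59, 57, 55, 55]
-14 [159, 140, 120, 109, 97, 84, 77, 70, 63, 59, 55, 53, 53]
-1
[... 904 characters left out ...]
 146, 131, 114, 100, 93, 86, 83, 83]
34 [204, 200, 193, 185, 170, 156, 145, 127, 115, 106, 97, 93, 91]
37 [204, 203, 201, 196, 187, 179, 169, 153, 139, 125, 112, 105, 100]
40 [202, 203, 205, 204, 201, 197, 191, 177, 161, 145, 127, 116, 108]
43 [195, 199, 203, 203, 202, 201, 198, 186, 172, 155, 134, 121, 110]
46 [184, 191, 196, 198, 196, 196, 193, 181, 168, 152, 132, 119, 107]
49 [166, 172, 174, 173, 170, 171, 170, 162, 153, 142, 125, 112, 100]
52 [156, 155, 151, 145, 138, 136, 135, 128, 123, 117, 106, 97, 89]
55 [165, 155, 141, 129, 116, 106, 101, 95, 91, 89, 85, 82, 80]
58 [188, 173, 154, 135, 112, 98, 89, 80, 77, 76, 75, 74, 76]
61 [203, 190, 171, 148, 125, 109, 97, 87, 83, 83, 82, 81, 83]
```

Call:
{"op": "jog_arm", "data": {
  "increments": [
    {"wx":0,"wy":0.07,"wz":0,"tx":0.003,"ty":0,"tz":0.005,"hand":0},
    {"wx":0,"wy":0.14,"wz":0,"tx":0.005,"ty":0,"tz":0.01,"hand":0},
    {"wx":0,"wy":0.14,"wz":0,"tx":0.005,"ty":0,"tz":0.01,"hand":0},
    {"wx":0,"wy":0.14,"wz":0,"tx":0.005,"ty":0,"tz":0.01,"hand":0}
  ]
}}

```text
time: 9.1
ee_pos: [533.1, 216.7, 200.7]
tool_rot: [-180.0, -8.0, 5.5]
contact_force: [0.1, 0.2, -1.4]
gripper_width: 25.6
finger_force: 62.9
```

```bash
cat >> h.py <<'E'
def edges():
    P=cloud(capture("side")); e=observe()["ee_pos"]; rows=[]
    for v in range(80,240):
        q=P[v]; m=(np.abs(q[:,1]-e[1])<35)&(np.abs(q[:,0]-e[0])<45)&(q[:,2]>e[2]-85)&(q[:,2]<e[2]+28)
        if m.any():
            k=np.where(m)[0]; rows.append([q[m,2].mean()-e[2],q[k[0],0]-e[0]-2.1,q[k[-1],0]-e[0]+2.1])
    r=np.array(rows); print(np.round(r,1).tolist())
    b=r[r[:,0]<-8]; print("e",e,"back",np.polyfit(b[:,0],b[:,1],1),"front",np.polyfit(b[:,0],b[:,2],1))
E
python3 - <<'E'
from h import *
edges(); go([532.4,216.5,190],5.5)
E
```

```text
[[27.3, -22.0, 19.3], [26.1, -21.9, 19.3], [22.8, -21.8, 19.6], [18.2, -21.6, 19.7], [13.0, -21.5, 19.8], [8.9, -21.4, 15.9], [4.9, -21.3, 11.8], [-1.2, -21.1, 3.7], [-6.7, -21.0, -0.1], [-11.3, -20.9, -4.1], [-16.6, -20.7, -4.0], [-20.1, -20.6, -3.9], [-23.8, -20.5, -3.7], [-28.4, -20.3, -3.6], [-32.4, -20.2, -7.6], [-39.2, -24.3, -7.5], [-43.1, -24.2, -7.4], [-46.8, -24.0, -7.2], [-51.8, -23.9, -7.0], [-56.8, -23.8, -11.1], [-61.7, -23.6, -11.0], [-64.7, -23.5, -10.8], [-69.2, -23.4, -10.7]]
e [533.36143116 216.62289995 200.7104729 ] back [  0.07078447 -19.54910832] front [ 0.14299923 -1.3367462 ]
t 9.15 ee [533.4 216.6 200.7] [-179.98   -8.01    5.46] w [-0.0002 -0.1398 -0.0007] shift m [-0.0025  0.      0.0105] F [-0.8 -0.4 -2.1] grip 25.2 62.9
```

Call:
{"op": "jog_arm", "data": {
  "increments": [
    {"wx":0,"wy":0,"wz":0,"tx":-0.0026,"ty":0,"tz":0.0097,"hand":0},
    {"wx":0,"wy":0,"wz":0,"tx":-0.004,"ty":0,"tz":0.0196,"hand":0},
    {"wx":0,"wy":0,"wz":0,"tx":-0.0045,"ty":0,"tz":0.0236,"hand":0},
    {"wx":0,"wy":0,"wz":0,"tx":-0.0048,"ty":0,"tz":0.0256,"hand":0},
    {"wx":0,"wy":0,"wz":0,"tx":-0.005,"ty":0,"tz":0.0276,"hand":0},
    {"wx":0,"wy":0,"wz":0,"tx":-0.0053,"ty":0,"tz":0.0296,"hand":0}
  ]
}}

```text
time: 9.9
ee_pos: [531.8, 216.6, 170.4]
tool_rot: [-180.0, -8.0, 5.5]
contact_force: [-0.3, -0.1, -2.5]
gripper_width: 25.3
finger_force: 62.9
```

```bash
python3 - <<'E'
from h import *
go([532.1,216.5,150],5.5,pitch=-8); print(observe()["wrist_torque"])
E
```

```text
t 9.9 ee [531.8 216.6 170.4] [-179.99   -8.05    5.49] w [-0.0002 -0.0009 -0.0002] shift m [-0.0026  0.0001  0.0202] F [-0.3 -0.1 -2.5] grip 25.3 62.9
[-0.00163073  0.20923194 -0.01095531]
```

Call:
{"op": "jog_arm", "data": {
  "increments": [
    {"wx":0,"wy":0,"wz":0,"tx":-0.001,"ty":0,"tz":0.005,"hand":0},
    {"wx":0,"wy":0,"wz":0,"tx":-0.0019,"ty":0,"tz":0.0098,"hand":0},
    {"wx":0,"wy":0,"wz":0,"tx":-0.0027,"ty":0,"tz":0.0137,"hand":0},
    {"wx":0,"wy":0,"wz":0,"tx":-0.0035,"ty":0,"tz":0.0177,"hand":0},
    {"wx":0,"wy":0,"wz":0,"tx":-0.0035,"ty":0,"tz":0.0177,"hand":0}
  ]
}}

```text
time: 10.52
ee_pos: [530.4, 216.7, 151.8]
tool_rot: [-180.0, -8.0, 5.5]
contact_force: [-0.4, 2.2, -3.0]
gripper_width: 25.3
finger_force: 62.7
```

```bash
python3 - <<'E'
from h import *
go([530,216.5,140],5.5,pitch=-8); print(observe()["wrist_torque"])
E
```

```text
t 10.52 ee [530.4 216.7 151.8] [-179.98   -7.99    5.5 ] w [-0.0004  0.0001  0.    ] shift m [-0.0021  0.0002  0.0116] F [-0.4  2.2 -3. ] grip 25.3 62.7
[0.6533551  0.21027757 0.04167949]
```

Call:
{"op": "jog_arm", "data": {
  "increments": [
    {"wx":0,"wy":0,"wz":0,"tx":-0.0003,"ty":-0.001,"tz":0.001,"hand":0},
    {"wx":0,"wy":0,"wz":0,"tx":-0.0011,"ty":-0.001,"tz":0.0049,"hand":0},
    {"wx":0,"wy":0,"wz":0,"tx":-0.0017,"ty":-0.001,"tz":0.0078,"hand":0},
    {"wx":0,"wy":0,"wz":0,"tx":-0.0022,"ty":-0.001,"tz":0.0098,"hand":0},
    {"wx":0,"wy":0,"wz":0,"tx":-0.0022,"ty":-0.001,"tz":0.0098,"hand":0}
  ]
}}

```text
time: 11.15
ee_pos: [529.7, 217.1, 142.0]
tool_rot: [180.0, -8.0, 5.5]
contact_force: [0.1, -0.1, -1.1]
gripper_width: 25.4
finger_force: 62.8
```

```bash
python3 - <<'E'
from h import *
go([530,216.5,135],5.5,pitch=-8); print(observe()["wrist_torque"])
E
```

```text
t 11.15 ee [529.7 217.1 142. ] [179.98  -8.     5.49] w [ 0.0003 -0.     -0.0003] shift m [-0.0007  0.0006  0.007 ] F [ 0.1 -0.1 -1.1] grip 25.4 62.8
[-0.02659251  0.18795972 -0.01225541]
```

Call:
{"op": "jog_arm", "data": {
  "increments": [
    {"wx":0,"wy":0,"wz":0,"tx":-0.0006,"ty":0,"tz":0.002,"hand":0},
    {"wx":0,"wy":0,"wz":0,"tx":-0.001,"ty":0,"tz":0.004,"hand":0},
    {"wx":0,"wy":0,"wz":0,"tx":-0.0012,"ty":0,"tz":0.0055,"hand":0},
    {"wx":0,"wy":0,"wz":0,"tx":-0.0012,"ty":0,"tz":0.0055,"hand":0}
  ]
}}

```text
time: 11.65
ee_pos: [529.4, 217.2, 136.5]
tool_rot: [180.0, -8.0, 5.5]
contact_force: [0.8, 0.0, -1.8]
gripper_width: 25.1
finger_force: 62.8
```

```bash
python3 - <<'E'
from h import *
go([530,216.5,135],5.5,pitch=-8); print(observe()["wrist_torque"])
E
```

```text
t 11.65 ee [529.4 217.2 136.5] [180.    -8.03   5.49] w [ 0.     -0.0005 -0.0002] shift m [0.0003 0.0008 0.0016] F [ 0.8  0.  -1.8] grip 25.1 62.8
[0.02192384 0.01160546 0.03656124]
```

Call:
{"op": "jog_arm", "data": {
  "increments": [
    {"wx":0,"wy":0,"wz":0,"tx":0,"ty":0,"tz":0,"hand":45},
    {"wx":0,"wy":0,"wz":0,"tx":0,"ty":0,"tz":0,"hand":60},
    {"wx":0,"wy":0,"wz":0,"tx":0,"ty":0,"tz":0,"hand":100},
    {"wx":0,"wy":0,"wz":0,"tx":0,"ty":0,"tz":0,"hand":100},
    {"wx":0,"wy":0,"wz":0,"tx":0,"ty":0,"tz":0,"hand":100},
    {"wx":0,"wy":0,"wz":0,"tx":0,"ty":0,"tz":-0.05,"hand":100},
    {"wx":0,"wy":0,"wz":0,"tx":0,"ty":0,"tz":-0.1,"hand":100},
    {"wx":0,"wy":-0.07,"wz":0,"tx":0,"ty":0,"tz":-0.14,"hand":100},
    {"wx":0,"wy":-0.14,"wz":0,"tx":0,"ty":0,"tz":-0.16,"hand":100},
    {"wx":0,"wy":-0.14,"wz":0,"tx":0,"ty":0,"tz":-0.16,"hand":100}
  ]
}}

```text
time: 12.9
ee_pos: [508.7, 215.4, 296.3]
tool_rot: [-179.9, -0.2, 5.4]
contact_force: [0.4, 0.1, -0.1]
gripper_width: 85.8
finger_force: 0.0
```

```bash
python3 - <<'E'
from h import *
P,I=pts("side",3)
q=box(P,[480,170,104],[580,260,170]); 
for z in range(104,164,6):
    k=q[(q[:,2]>=z)&(q[:,2]<z+6)]; print(z,len(k),*(np.round([k[:,0].min(),k[:,0].max(),np.median(k[:,1])],1) if len(k) else ''))
print("top z",np.round(np.sort(q[:,2])[-12:],1), rect(q[q[:,2]>q[:,2].max()-6]))
go([506,-334,200],5.5)
E
```

```text
104 22 482.4 521.4 208.2
110 5 508.2 521.2 206.5
116 8 508.0 525.2 210.1
122 4 507.8 525.0 208.8
128 7 507.7 524.8 204.1
134 5 507.4 520.4 209.6
140 14 507.3 545.6 205.2
146 12 507.2 545.4 204.7
152 10 511.5 545.1 205.1
158 17 511.3 544.8 205.3
top z [164.4 164.5 164.7 164.8 164.8 164.8 165.2 165.3 165.3 165.4 166.2 166.3] (array([527.3, 216.3,  34.7,  30.3,   4.7]), 27, np.float64(164.2))
t 13.05 ee [506.2 214.7 293.5] [1.7995e+02 7.0000e-02 5.5000e+00] w [0.0009 0.0012 0.    ] shift m [-0.0527  0.5461  0.0941] F [-0.6 -0.2 -1.2] grip 85.3 0.0
```

Call:
{"op": "jog_arm", "data": {
  "increments": [
    {"wx":0,"wy":0,"wz":0,"tx":-0.005,"ty":0.05,"tz":0,"hand":100},
    {"wx":0,"wy":0,"wz":0,"tx":-0.01,"ty":0.11,"tz":0,"hand":100},
    {"wx":0,"wy":0,"wz":0,"tx":-0.016,"ty":0.17,"tz":0.01,"hand":100},
    {"wx":0,"wy":0,"wz":0,"tx":-0.022,"ty":0.23,"tz":0.02,"hand":100},
    {"wx":0,"wy":0,"wz":0,"tx":-0.028,"ty":0.29,"tz":0.03,"hand":100},
    {"wx":0,"wy":0,"wz":0,"tx":-0.034,"ty":0.35,"tz":0.045,"hand":100},
    {"wx":0,"wy":0,"wz":0,"tx":-0.04,"ty":0.41,"tz":0.06,"hand":100},
    {"wx":0,"wy":0,"wz":0,"tx":-0.046,"ty":0.47,"tz":0.08,"hand":100},
    {"wx":0,"wy":0,"wz":0,"tx":-0.052,"ty":0.525,"tz":0.094,"hand":100},
    {"wx":0,"wy":0,"wz":0,"tx":-0.052,"ty":0.547,"tz":0.094,"hand":100},
    {"wx":0,"wy":0,"wz":0,"tx":-0.052,"ty":0.547,"tz":0.094,"hand":100},
    {"wx":0,"wy":0,"wz":0,"tx":-0.052,"ty":0.547,"tz":0.094,"hand":100}
  ]
}}

```text
time: 14.55
ee_pos: [508.3, -331.9, 201.0]
tool_rot: [-179.9, -0.0, 5.6]
contact_force: [-0.4, -0.5, -0.0]
gripper_width: 85.5
finger_force: 0.0
```

```bash
python3 -c "
from h import *
go([507,-334.8,70],5.5)"
```

```text
t 14.55 ee [ 508.3 -331.9  201. ] [-1.7993e+02 -2.0000e-02  5.6500e+00] w [-0.0012 -0.0003  0.0025] shift m [-0.0016  0.0029  0.131 ] F [-0.4 -0.5 -0. ] grip 85.5 0.0
```

Call:
{"op": "jog_arm", "data": {
  "increments": [
    {"wx":0,"wy":0,"wz":0,"tx":-0.001,"ty":0.002,"tz":0.05,"hand":100},
    {"wx":0,"wy":0,"wz":0,"tx":-0.001,"ty":0.002,"tz":0.1,"hand":100},
    {"wx":0,"wy":0,"wz":0,"tx":-0.001,"ty":0.002,"tz":0.13,"hand":100},
    {"wx":0,"wy":0,"wz":0,"tx":-0.001,"ty":0.002,"tz":0.13,"hand":100},
    {"wx":0,"wy":0,"wz":0,"tx":-0.001,"ty":0.002,"tz":0.13,"hand":100}
  ]
}}

```text
time: 15.18
ee_pos: [508.3, -335.7, 72.7]
tool_rot: [180.0, -0.1, 5.6]
contact_force: [-0.2, 0.1, 0.8]
gripper_width: 85.8
finger_force: 0.0
```

```bash
python3 -c "
from h import *
go([507,-334.8,70],5.5)"
```

```text
t 15.18 ee [ 508.3 -335.7   72.7] [ 1.7995e+02 -1.2000e-01  5.5800e+00] w [ 0.0009 -0.0022  0.0015] shift m [-0.0012 -0.0011  0.0027] F [-0.2  0.1  0.8] grip 85.8 0.0
```

Call:
{"op": "jog_arm", "data": {
  "increments": [
    {"wx":0,"wy":0,"wz":0,"tx":0,"ty":0,"tz":0.001,"hand":50},
    {"wx":0,"wy":0,"wz":0,"tx":0,"ty":0,"tz":0.001,"hand":35},
    {"wx":0,"wy":0,"wz":0,"tx":0,"ty":0,"tz":0.001,"hand":0},
    {"wx":0,"wy":0,"wz":0,"tx":0,"ty":0,"tz":0.001,"hand":0},
    {"wx":0,"wy":0,"wz":0,"tx":0,"ty":0,"tz":0.001,"hand":0},
    {"wx":0,"wy":0,"wz":0,"tx":0,"ty":0,"tz":0.001,"hand":0},
    {"wx":0,"wy":0,"wz":0,"tx":0,"ty":0,"tz":0.001,"hand":0}
  ]
}}

```text
time: 16.05
ee_pos: [507.1, -336.6, 70.4]
tool_rot: [180.0, -0.0, 5.5]
contact_force: [-0.1, 1.6, 5.7]
gripper_width: 22.8
finger_force: 58.6
```

```bash
python3 -c "
from h import *
go([507,-334.8,300],5.5)"
```

```text
t 16.05 ee [ 507.1 -336.6   70.4] [ 1.7998e+02 -2.0000e-02  5.4900e+00] w [ 0.0003 -0.0004 -0.0002] shift m [ 2.000e-04 -1.700e-03 -2.296e-01] F [-0.1  1.6  5.7] grip 22.8 58.6
```

Call:
{"op": "jog_arm", "data": {
  "increments": [
    {"wx":0,"wy":0,"wz":0,"tx":0,"ty":0,"tz":-0.02,"hand":0},
    {"wx":0,"wy":0,"wz":0,"tx":0,"ty":0,"tz":-0.07,"hand":0},
    {"wx":0,"wy":0,"wz":0,"tx":0,"ty":0,"tz":-0.13,"hand":0},
    {"wx":0,"wy":0,"wz":0,"tx":0,"ty":0,"tz":-0.18,"hand":0},
    {"wx":0,"wy":0,"wz":0,"tx":0.005,"ty":-0.04,"tz":-0.2,"hand":0},
    {"wx":0,"wy":0,"wz":0,"tx":0.015,"ty":-0.1,"tz":-0.2,"hand":0},
    {"wx":0,"wy":0,"wz":0,"tx":0.025,"ty":-0.16,"tz":-0.2,"hand":0},
    {"wx":0,"wy":0,"wz":0,"tx":0.035,"ty":-0.22,"tz":-0.2,"hand":0},
    {"wx":0,"wy":0,"wz":0,"tx":0.045,"ty":-0.28,"tz":-0.2,"hand":0},
    {"wx":0,"wy":0,"wz":0,"tx":0.055,"ty":-0.34,"tz":-0.2,"hand":0},
    {"wx":0,"wy":0,"wz":0,"tx":0.06,"ty":-0.4,"tz":-0.2,"hand":0},
    {"wx":0,"wy":0,"wz":0,"tx":0.065,"ty":-0.44,"tz":-0.2,"hand":0}
  ]
}}

```text
time: 17.55
ee_pos: [528.5, 111.0, 270.8]
tool_rot: [-180.0, -0.0, 5.7]
contact_force: [0.3, -0.1, -1.7]
gripper_width: 22.5
finger_force: 59.3
```

```bash
python3 -c "
from h import *
go([526.8,216.1,265],5.5)"
```

```text
t 17.55 ee [528.5 111.  270.8] [-1.7997e+02 -1.0000e-02  5.6600e+00] w [-0.0005 -0.0001  0.0028] shift m [ 0.0087 -0.1048  0.0058] F [ 0.3 -0.1 -1.7] grip 22.5 59.3
```

Call:
{"op": "jog_arm", "data": {
  "increments": [
    {"wx":0,"wy":0,"wz":0,"tx":0.004,"ty":-0.05,"tz":0.002,"hand":0},
    {"wx":0,"wy":0,"wz":0,"tx":0.0075,"ty":-0.09,"tz":0.005,"hand":0},
    {"wx":0,"wy":0,"wz":0,"tx":0.0077,"ty":-0.107,"tz":0.005,"hand":0},
    {"wx":0,"wy":0,"wz":0,"tx":0.0077,"ty":-0.107,"tz":0.005,"hand":0},
    {"wx":0,"wy":0,"wz":0,"tx":0.0077,"ty":-0.107,"tz":0.005,"hand":0},
    {"wx":0,"wy":0,"wz":0,"tx":0.0077,"ty":-0.107,"tz":0.005,"hand":0}
  ]
}}

```text
time: 18.3
ee_pos: [527.4, 213.0, 265.1]
tool_rot: [179.9, -0.0, 5.3]
contact_force: [0.7, -0.6, -2.8]
gripper_width: 22.5
finger_force: 59.4
```

```bash
python3 - <<'E'
from h import *
P,I=pts("side",3); e=observe()["ee_pos"]
go([526.8,216.1,235],5.5)
q=box(P,[470,150,185],[590,280,260]); q=q[q[:,2]<e[2]-30]; print("tapper head",np.round(q.min(0),1),np.round(q.max(0),1),len(q))
k=box(P,[500,170,145],[580,260,175]); print("key",np.round(k.min(0),1),np.round(k.max(0),1),len(k))
E
```

```text
t 18.45 ee [527.1 214.  265.1] [ 1.7998e+02 -1.0000e-02  5.4000e+00] w [ 0.0003 -0.0001 -0.0017] shift m [-0.0001 -0.0021  0.0301] F [ 0.1 -0.6 -2.9] grip 22.9 59.4
tapper head [509.2 186.5 201.6] [551.5 214.8 235. ] 97
key [507.2 199.1 145.2] [545.2 231.3 166. ] 60
```

Call:
{"op": "jog_arm", "data": {
  "increments": [
    {"wx":0,"wy":0,"wz":0,"tx":-0.0015,"ty":-0.0015,"tz":0.015,"hand":0},
    {"wx":0,"wy":0,"wz":0,"tx":-0.0015,"ty":-0.0015,"tz":0.026,"hand":0},
    {"wx":0,"wy":0,"wz":0,"tx":-0.0015,"ty":-0.0015,"tz":0.032,"hand":0},
    {"wx":0,"wy":0,"wz":0,"tx":-0.0015,"ty":-0.0015,"tz":0.036,"hand":0},
    {"wx":0,"wy":0,"wz":0,"tx":-0.0015,"ty":-0.0015,"tz":0.039,"hand":0},
    {"wx":0,"wy":0,"wz":0,"tx":-0.0015,"ty":-0.0015,"tz":0.042,"hand":0}
  ]
}}

```text
time: 19.2
ee_pos: [525.6, 216.6, 224.1]
tool_rot: [-180.0, -0.1, 5.5]
contact_force: [-2.3, -0.9, 5.8]
gripper_width: 22.6
finger_force: 59.9
```

```bash
python3 - <<'E'
from h import *
go([526.8,216.1,235],5.5);print(observe()["wrist_torque"])
E
```

```text
t 19.2 ee [525.6 216.6 224.1] [-1.7999e+02 -6.0000e-02  5.4800e+00] w [-0.0003 -0.0011 -0.0003] shift m [ 0.0012  0.0006 -0.0109] F [-2.3 -0.9  5.8] grip 22.6 59.9
[-0.27622615  0.70373167 -0.05742418]
```

Call:
{"op": "jog_arm", "data": {
  "increments": [
    {"wx":0,"wy":0,"wz":0,"tx":0,"ty":0,"tz":-0.012,"hand":0},
    {"wx":0,"wy":0,"wz":0,"tx":0,"ty":0,"tz":-0.02,"hand":0},
    {"wx":0,"wy":0,"wz":0,"tx":0,"ty":0,"tz":-0.02,"hand":0},
    {"wx":0,"wy":0,"wz":0,"tx":0,"ty":0,"tz":-0.02,"hand":0}
  ]
}}

```text
time: 19.7
ee_pos: [525.2, 216.3, 243.0]
tool_rot: [180.0, -0.0, 5.5]
contact_force: [-0.1, -0.1, -2.9]
gripper_width: 22.9
finger_force: 59.3
```

```bash
cat >> h.py <<'E'
def keystat():
    P,I=pts("side",3); k=box(P,[500,170,118],[580,260,172]); m=k[:,2].max(); t=np.sort(k[:,2])[-10:]
    print("key top",np.round(t.mean(),1),np.round(np.median(k[k[:,2]>m-5],0),1),"x",np.round([k[k[:,2]>m-20][:,0].min(),k[:,0].max()],1))
E
python3 - <<'E'
from h import *
keystat(); go([526.8,216.1,235],5.5)
E
```

```text
key top 158.8 [530.3 210.3 158. ] x [507. 546.]
t 19.85 ee [525.1 216.2 242.7] [1.7999e+02 3.0000e-02 5.4900e+00] w [ 0.0002  0.0006 -0.0002] shift m [0.0017 0.0002 0.0077] F [-0.1 -0.2 -2.6] grip 22.9 59.3
```

Call:
{"op": "jog_arm", "data": {
  "increments": [
    {"wx":0,"wy":0,"wz":0,"tx":0.001,"ty":0,"tz":0.012,"hand":0},
    {"wx":0,"wy":0,"wz":0,"tx":0.001,"ty":0,"tz":0.018,"hand":0},
    {"wx":0,"wy":0,"wz":0,"tx":0.001,"ty":0,"tz":0.022,"hand":0},
    {"wx":0,"wy":0,"wz":0,"tx":0.001,"ty":0,"tz":0.025,"hand":0},
    {"wx":0,"wy":0,"wz":0,"tx":0.001,"ty":0,"tz":0.028,"hand":0},
    {"wx":0,"wy":0,"wz":0,"tx":0.001,"ty":0,"tz":0.03,"hand":0},
    {"wx":0,"wy":0,"wz":0,"tx":0.001,"ty":0,"tz":0.015,"hand":0},
    {"wx":0,"wy":0,"wz":0,"tx":0.001,"ty":0,"tz":0.007,"hand":0},
    {"wx":0,"wy":0,"wz":0,"tx":0.001,"ty":0,"tz":0.007,"hand":0}
  ]
}}

```text
time: 20.98
ee_pos: [526.9, 216.7, 237.1]
tool_rot: [-180.0, -0.1, 5.5]
contact_force: [0.2, 0.0, -3.4]
gripper_width: 22.4
finger_force: 59.3
```

```bash
python3 - <<'E'
from h import *
keystat(); go([526.8,216.1,235],5.5)
E
```

```text
key top 149.0 [528.4 211.6 147.6] x [507.2 546.4]
t 21.12 ee [526.1 216.3 235.7] [1.7999e+02 2.0000e-02 5.4900e+00] w [ 0.0002  0.0004 -0.0002] shift m [0.0007 0.0002 0.0007] F [ 0.6 -0.  -3.1] grip 22.6 59.3
```

Call:
{"op": "jog_arm", "data": {
  "increments": [
    {"wx":0,"wy":0,"wz":0,"tx":0,"ty":0,"tz":0.015,"hand":0},
    {"wx":0,"wy":0,"wz":0,"tx":0,"ty":0,"tz":0.021,"hand":0},
    {"wx":0,"wy":0,"wz":0,"tx":0,"ty":0,"tz":0.025,"hand":0},
    {"wx":0,"wy":0,"wz":0,"tx":0,"ty":0,"tz":0.028,"hand":0},
    {"wx":0,"wy":0,"wz":0,"tx":0,"ty":0,"tz":0.031,"hand":0},
    {"wx":0,"wy":0,"wz":0,"tx":0,"ty":0,"tz":0.033,"hand":0}
  ]
}}

```text
time: 21.88
ee_pos: [526.0, 216.6, 203.9]
tool_rot: [180.0, 0.0, 5.5]
contact_force: [-4.5, -1.8, 8.4]
gripper_width: 22.8
finger_force: 60.2
```

```bash
python3 - <<'E'
from h import *
go([526.8,216.1,235],5.5)
E
```

```text
t 21.88 ee [526.  216.6 203.9] [1.7999e+02 1.0000e-02 5.5000e+00] w [ 0.0003  0.0002 -0.0001] shift m [ 0.0007  0.0006 -0.0311] F [-4.5 -1.8  8.4] grip 22.8 60.2
```

Call:
{"op": "jog_arm", "data": {
  "increments": [
    {"wx":0,"wy":0,"wz":0,"tx":0,"ty":0,"tz":0.002,"hand":0},
    {"wx":0,"wy":0,"wz":0,"tx":0,"ty":0,"tz":0.003,"hand":0},
    {"wx":0,"wy":0,"wz":0,"tx":0,"ty":0,"tz":0.004,"hand":0}
  ]
}}

```text
time: 22.25
ee_pos: [526.8, 217.3, 202.9]
tool_rot: [-180.0, -0.1, 5.5]
contact_force: [-10.9, -4.2, 30.4]
gripper_width: 22.5
finger_force: 62.2
```

```bash
python3 - <<'E'
from h import *
keystat();go([526.8,216.1,235],5.5)
E
```

```text
key top 170.7 [529.9 203.4 169.9] x [506.7 549.7]
t 22.4 ee [526.7 217.3 202.9] [-1.7998e+02 -1.4000e-01  5.5000e+00] w [-0.0003 -0.0024 -0.0001] shift m [ 0.0001  0.0012 -0.0321] F [-8.9 -3.8 26.5] grip 22.7 61.9
```

Call:
{"op": "jog_arm", "data": {
  "increments": [
    {"wx":0,"wy":0,"wz":0,"tx":0,"ty":0,"tz":-0.02,"hand":0},
    {"wx":0,"wy":0,"wz":0,"tx":0,"ty":0,"tz":-0.05,"hand":0},
    {"wx":0,"wy":0,"wz":0,"tx":0,"ty":0,"tz":-0.07,"hand":0},
    {"wx":0,"wy":0,"wz":0,"tx":0,"ty":0,"tz":-0.07,"hand":0}
  ]
}}

```text
time: 22.9
ee_pos: [527.1, 216.9, 270.1]
tool_rot: [-179.9, -0.2, 5.5]
contact_force: [0.6, 0.5, -2.8]
gripper_width: 22.7
finger_force: 59.5
```

```bash
python3 - <<'E'
from h import *
keystat();go([507.2,-335.5,270],5.5)
P,I=pts("side",2); e=observe()["ee_pos"]
for a,b in((-30,-5),(-62,-40)):
    q=box(P,[e[0]-40,e[1]-50,e[2]+a],[e[0]+40,e[1]+30,e[2]+b]); print(np.round([q[:,0].min()-e[0],q[:,0].max()-e[0],q[:,1].min()-e[1]],1))
E
```

```text
key top 138.7 [526.8 213.2 137.5] x [507.4 546.1]
t 23.05 ee [525.6 216.  267.6] [1.7996e+02 1.2000e-01 5.4900e+00] w [ 0.0008  0.0021 -0.0001] shift m [-0.0711  0.5472 -0.0018] F [-1.1  0.3 -2.2] grip 22.4 59.5
[-12.6  12.1 -17. ]
[-20.4  21.5 -27.3]
```

Call:
{"op": "jog_arm", "data": {
  "increments": [
    {"wx":0,"wy":0,"wz":0,"tx":-0.005,"ty":0.04,"tz":0,"hand":0},
    {"wx":0,"wy":0,"wz":0,"tx":-0.013,"ty":0.1,"tz":0,"hand":0},
    {"wx":0,"wy":0,"wz":0,"tx":-0.02,"ty":0.16,"tz":0,"hand":0},
    {"wx":0,"wy":0,"wz":0,"tx":-0.028,"ty":0.22,"tz":0,"hand":0},
    {"wx":0,"wy":0,"wz":0,"tx":-0.036,"ty":0.28,"tz":0,"hand":0},
    {"wx":0,"wy":0,"wz":0,"tx":-0.044,"ty":0.34,"tz":0,"hand":0},
    {"wx":0,"wy":0,"wz":0,"tx":-0.052,"ty":0.4,"tz":0,"hand":0},
    {"wx":0,"wy":0,"wz":0,"tx":-0.06,"ty":0.46,"tz":0,"hand":0},
    {"wx":0,"wy":0,"wz":0,"tx":-0.068,"ty":0.515,"tz":0,"hand":0},
    {"wx":0,"wy":0,"wz":0,"tx":-0.071,"ty":0.547,"tz":0.02,"hand":0},
    {"wx":0,"wy":0,"wz":0,"tx":-0.071,"ty":0.547,"tz":0.06,"hand":0},
    {"wx":0,"wy":0,"wz":0,"tx":-0.071,"ty":0.547,"tz":0.08,"hand":0}
  ]
}}

```text
time: 24.65
ee_pos: [506.2, -334.6, 185.7]
tool_rot: [-179.8, 0.2, 5.4]
contact_force: [0.3, 0.1, -1.8]
gripper_width: 22.6
finger_force: 59.5
```

```bash
python3 - <<'E'
from h import *
go([507.2,-335.5,71],5.5)
E
```

```text
t 24.65 ee [ 506.2 -334.6  185.7] [-179.85    0.22    5.43] w [-0.0026  0.0038 -0.0012] shift m [0.0013 0.0013 0.1147] F [ 0.3  0.1 -1.8] grip 22.6 59.5
```

Call:
{"op": "jog_arm", "data": {
  "increments": [
    {"wx":0,"wy":0,"wz":0,"tx":0,"ty":0.001,"tz":0.05,"hand":0},
    {"wx":0,"wy":0,"wz":0,"tx":0,"ty":0.001,"tz":0.09,"hand":0},
    {"wx":0,"wy":0,"wz":0,"tx":0,"ty":0.001,"tz":0.104,"hand":0},
    {"wx":0,"wy":0,"wz":0,"tx":0,"ty":0.001,"tz":0.11,"hand":0},
    {"wx":0,"wy":0,"wz":0,"tx":0,"ty":0.001,"tz":0.11,"hand":0},
    {"wx":0,"wy":0,"wz":0,"tx":0,"ty":0.001,"tz":0.11,"hand":0}
  ]
}}

```text
time: 25.4
ee_pos: [509.0, -336.4, 80.6]
tool_rot: [179.9, -0.1, 5.5]
contact_force: [0.7, -0.6, -2.1]
gripper_width: 22.8
finger_force: 59.6
```

```bash
python3 - <<'E'
from h import *
go([507.2,-335.5,70.6],5.5)
E
```

```text
t 25.4 ee [ 509.  -336.4   80.6] [ 1.7991e+02 -1.3000e-01  5.4900e+00] w [ 0.0015 -0.0022 -0.0002] shift m [-0.0017 -0.0011  0.01  ] F [ 0.7 -0.6 -2.1] grip 22.8 59.6
```

Call:
{"op": "jog_arm", "data": {
  "increments": [
    {"wx":0,"wy":0,"wz":0,"tx":0,"ty":0,"tz":0.005,"hand":0},
    {"wx":0,"wy":0,"wz":0,"tx":0,"ty":0,"tz":0.008,"hand":0},
    {"wx":0,"wy":0,"wz":0,"tx":0,"ty":0,"tz":0.0085,"hand":0},
    {"wx":0,"wy":0,"wz":0,"tx":0,"ty":0,"tz":0.0085,"hand":0}
  ]
}}

```text
time: 25.9
ee_pos: [508.0, -335.8, 70.5]
tool_rot: [-180.0, 0.0, 5.5]
contact_force: [0.3, 0.3, -2.6]
gripper_width: 22.6
finger_force: 59.7
```

```bash
python3 - <<'E'
from h import *
go([507.2,-335.5,70.6],5.5)
E
```

```text
t 25.9 ee [ 508.  -335.8   70.5] [-180.      0.      5.49] w [-0.      0.0001 -0.0002] shift m [-0.0008 -0.0004 -0.0001] F [ 0.3  0.3 -2.6] grip 22.6 59.7
```

Still carrying the weight; 1 mm more, then release.

Call:
{"op": "jog_arm", "data": {
  "increments": [
    {"wx":0,"wy":0,"wz":0,"tx":0,"ty":0,"tz":0.001,"hand":0},
    {"wx":0,"wy":0,"wz":0,"tx":0,"ty":0,"tz":0.0015,"hand":0},
    {"wx":0,"wy":0,"wz":0,"tx":0,"ty":0,"tz":0.0015,"hand":0}
  ]
}}

```text
time: 26.28
ee_pos: [508.3, -335.9, 70.2]
tool_rot: [180.0, -0.0, 5.5]
contact_force: [-3.0, 1.8, 6.8]
gripper_width: 22.7
finger_force: 60.7
```

Call:
{"op": "jog_arm", "data": {
  "increments": [
    {"wx":0,"wy":0,"wz":0,"tx":0,"ty":0,"tz":0,"hand":40},
    {"wx":0,"wy":0,"wz":0,"tx":0,"ty":0,"tz":0,"hand":60},
    {"wx":0,"wy":0,"wz":0,"tx":0,"ty":0,"tz":0,"hand":100},
    {"wx":0,"wy":0,"wz":0,"tx":0,"ty":0,"tz":0,"hand":100},
    {"wx":0,"wy":0,"wz":0,"tx":0,"ty":0,"tz":0,"hand":100},
    {"wx":0,"wy":0,"wz":0,"tx":0,"ty":0,"tz":-0.05,"hand":100},
    {"wx":0,"wy":0,"wz":0,"tx":0,"ty":0,"tz":-0.11,"hand":100},
    {"wx":0,"wy":0,"wz":0,"tx":0,"ty":0,"tz":-0.17,"hand":100},
    {"wx":0,"wy":0,"wz":0,"tx":0,"ty":0,"tz":-0.2,"hand":100},
    {"wx":0,"wy":0,"wz":0,"tx":0,"ty":0,"tz":-0.2,"hand":100}
  ]
}}

```text
time: 27.52
ee_pos: [509.4, -336.7, 272.2]
tool_rot: [179.8, -0.3, 5.5]
contact_force: [-0.5, 0.2, -0.5]
gripper_width: 85.6
finger_force: 0.0
```

```bash
python3 - <<'E'
from h import *
P,I=pts("side",3)
print('shank',circ(box(P,[470,-380,45],[560,-300,125]),12),'top',circ(box(P,[470,-380,100],[560,-300,125]),12),'head',circ(box(P,[470,-380,20],[560,-300,45]),23),"zmax",box(P,[470,-380,45],[560,-300,135])[:,2].max())
print("tray",rect(box(P,[440,-420,8],[600,-270,19])))
go([418.5,334.7,200],5.5)
q=box(P,[380,290,60],[470,380,125]); print("roller",np.round(q[q[:,0]<440].max(0),1),np.round(q.min(0),1),np.round(np.median(q[q[:,0]<435],0),1))
T,_=pts("top",3); q=box(T,[390,300,88],[470,370,125])
for x in range(395,470,6):
    k=q[(q[:,0]>=x)&(q[:,0]<x+6)]; print(x,len(k),*(np.round([k[:,1].min(),k[:,1].max(),k[:,2].max()],0) if len(k) else ''))
E
```

```text
shank (array([ 509.5, -337.9,   11.9]), 179, np.float64(87.2), array([ 509.4, -343.1])) top (array([ 509.1, -337.8,   11.9]), 59, np.float64(114.1), array([ 509.5, -341.3])) head (array([ 509.5, -338.5,   22.1]), 130, np.float64(35.7), array([ 509.7, -348.5])) zmax 118.78607639064751
tray (array([ 510.8, -333.4,  103.4,   98.3,   89.2]), 196, np.float64(13.8))
t 27.68 ee [ 507.3 -335.5  267.7] [-1.7993e+02  1.1000e-01  5.4900e+00] w [-0.0012  0.0018 -0.0002] shift m [-0.0241 -0.6755  0.0685] F [-0.2 -0.  -0.1] grip 85.4 0.0
roller [438.6 349.  100.1] [401.8 323.1  75. ] [417.7 330.5  88.3]
395 1 332.0 332.0 93.0
401 3 334.0 339.0 98.0
407 11 326.0 350.0 101.0
413 6 327.0 342.0 103.0
419 10 327.0 346.0 96.0
425 2 330.0 346.0 92.0
431 2 330.0 347.0 93.0
437 1 331.0 331.0 93.0
443 2 332.0 332.0 90.0
449 2 333.0 348.0 89.0
455 3 332.0 352.0 92.0
461 2 333.0 353.0 90.0
467 2 333.0 354.0 90.0
```

Call:
{"op": "jog_arm", "data": {
  "increments": [
    {"wx":0,"wy":0,"wz":0,"tx":-0.002,"ty":-0.05,"tz":0,"hand":100},
    {"wx":0,"wy":0,"wz":0,"tx":-0.004,"ty":-0.11,"tz":0,"hand":0},
    {"wx":0,"wy":0,"wz":0,"tx":-0.006,"ty":-0.17,"tz":0,"hand":0},
    {"wx":0,"wy":0,"wz":0,"tx":-0.008,"ty":-0.23,"tz":0,"hand":0},
    {"wx":0,"wy":0,"wz":0,"tx":-0.01,"ty":-0.29,"tz":0,"hand":0},
    {"wx":0,"wy":0,"wz":0,"tx":-0.012,"ty":-0.35,"tz":0,"hand":0},
    {"wx":0,"wy":0,"wz":0,"tx":-0.014,"ty":-0.41,"tz":0,"hand":0},
    {"wx":0,"wy":0,"wz":0,"tx":-0.016,"ty":-0.47,"tz":0,"hand":0},
    {"wx":0,"wy":0,"wz":0,"tx":-0.018,"ty":-0.53,"tz":0,"hand":0},
    {"wx":0,"wy":0,"wz":0,"tx":-0.02,"ty":-0.59,"tz":0.02,"hand":0},
    {"wx":0,"wy":0,"wz":0,"tx":-0.022,"ty":-0.64,"tz":0.04,"hand":0},
    {"wx":0,"wy":0,"wz":0,"tx":-0.024,"ty":-0.676,"tz":0.068,"hand":0}
  ]
}}

```text
time: 29.32
ee_pos: [418.7, 337.4, 200.2]
tool_rot: [-179.9, 0.0, 5.6]
contact_force: [0.7, -1.7, -0.2]
gripper_width: 0.1
finger_force: 0.0
```

Call:
{"op": "jog_arm", "data": {
  "increments": [
    {"wx":0,"wy":0,"wz":0,"tx":0,"ty":0,"tz":0,"hand":0},
    {"wx":0,"wy":0,"wz":0,"tx":0,"ty":0,"tz":0,"hand":0}
  ]
}}

```text
time: 29.58
ee_pos: [419.6, 333.9, 200.6]
tool_rot: [179.9, 0.1, 5.5]
contact_force: [1.2, -0.1, 0.5]
gripper_width: -0.1
finger_force: 0.0
```

```bash
python3 - <<'E'
from h import *
go([418,336,105],5.5)
E
```

```text
t 29.58 ee [419.6 333.9 200.6] [1.7994e+02 5.0000e-02 5.4600e+00] w [ 0.001   0.001  -0.0006] shift m [-0.0013 -0.0023  0.0956] F [ 1.2 -0.1  0.5] grip -0.1 0.0
```

Down to the click (TCP z ≈ 64).

Call:
{"op": "jog_arm", "data": {
  "increments": [
    {"wx":0,"wy":0,"wz":0,"tx":-0.001,"ty":-0.001,"tz":0.05,"hand":0},
    {"wx":0,"wy":0,"wz":0,"tx":-0.001,"ty":-0.001,"tz":0.09,"hand":0},
    {"wx":0,"wy":0,"wz":0,"tx":-0.001,"ty":-0.001,"tz":0.105,"hand":0},
    {"wx":0,"wy":0,"wz":0,"tx":-0.001,"ty":-0.001,"tz":0.117,"hand":0},
    {"wx":0,"wy":0,"wz":0,"tx":-0.001,"ty":-0.001,"tz":0.127,"hand":0},
    {"wx":0,"wy":0,"wz":0,"tx":-0.001,"ty":-0.001,"tz":0.134,"hand":0},
    {"wx":0,"wy":0,"wz":0,"tx":-0.001,"ty":-0.001,"tz":0.134,"hand":0}
  ]
}}

```text
time: 30.45
ee_pos: [419.4, 336.3, 67.6]
tool_rot: [-179.9, -0.1, 5.5]
contact_force: [2.0, -0.0, 4.6]
gripper_width: -0.1
finger_force: 1.8
```

```bash
python3 - <<'E'
from h import *
go([418,336,64],5.5); print(observe()["wrist_torque"])
P,_=pts("side",2); q=box(P,[395,305,35],[470,375,125]); 
for z in range(35,125,8):
    k=q[(q[:,2]>=z)&(q[:,2]<z+8)]; print(z,len(k),*(np.round([k[:,0].min(),k[:,0].max(),np.median(k[:,1])],0) if len(k) else ''))
c=capture("side"); cv2.imwrite("pics/press.png",cv2.resize(c["image"][120:220,230:330],None,fx=6,fy=6,interpolation=cv2.INTER_CUBIC)[...,::-1])
E
```

```text
t 30.45 ee [419.4 336.3  67.6] [-1.7994e+02 -1.1000e-01  5.4700e+00] w [-0.0011 -0.0018 -0.0005] shift m [-0.0014  0.0001  0.0036] F [ 2.  -0.   4.6] grip -0.1 1.8
[-0.12237821 -0.56818509  0.02149595]
35 0
43 4 411.0 425.0 332.0
51 7 411.0 425.0 328.0
59 10 411.0 434.0 331.0
67 14 411.0 456.0 333.0
75 18 411.0 466.0 330.0
83 9 411.0 430.0 324.0
91 7 411.0 429.0 327.0
99 7 411.0 429.0 322.0
107 5 412.0 430.0 312.0
115 4 421.0 435.0 305.0
123 3 421.0 430.0 307.0
```

View pics/press.png

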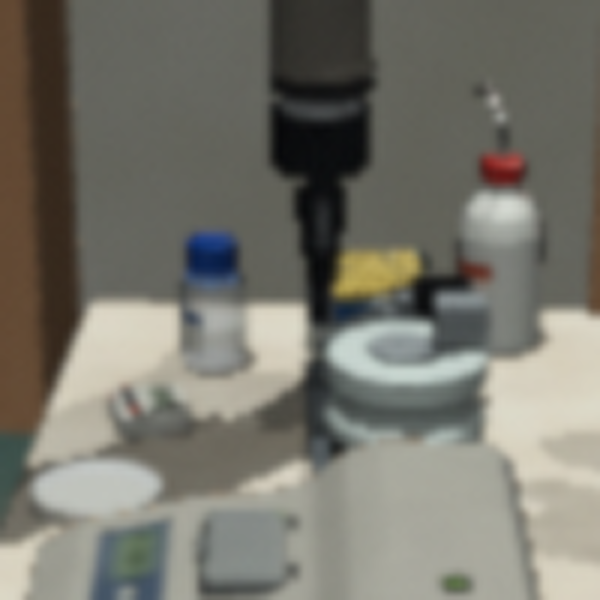

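Call:
{"op": "jog_arm", "data": {
  "increments": [
    {"wx":0,"wy":0,"wz":0,"tx":0,"ty":0,"tz":0.004,"hand":0},
    {"wx":0,"wy":0,"wz":0,"tx":0,"ty":0,"tz":0.005,"hand":0},
    {"wx":0,"wy":0,"wz":0,"tx":0,"ty":0,"tz":0.005,"hand":0}
  ]
}}

```text
time: 30.98
ee_pos: [418.7, 336.1, 62.2]
tool_rot: [-180.0, -0.0, 5.5]
contact_force: [3.7, 1.1, 5.4]
gripper_width: 0.5
finger_force: 2.5
```

Call:
{"op": "jog_arm", "data": {
  "increments": [
    {"wx":0,"wy":0,"wz":0,"tx":0,"ty":0,"tz":-0.02,"hand":0},
    {"wx":0,"wy":0,"wz":0,"tx":0,"ty":0,"tz":-0.06,"hand":0},
    {"wx":0,"wy":0,"wz":0,"tx":0,"ty":0,"tz":-0.12,"hand":0},
    {"wx":0,"wy":0,"wz":0,"tx":0,"ty":0,"tz":-0.18,"hand":0},
    {"wx":0,"wy":0,"wz":0,"tx":0,"ty":0,"tz":-0.2,"hand":0},
    {"wx":0,"wy":0,"wz":0,"tx":0,"ty":0,"tz":-0.2,"hand":0},
    {"wx":0,"wy":0,"wz":0,"tx":0,"ty":0,"tz":-0.2,"hand":0}
  ]
}}

```text
time: 31.85
ee_pos: [417.1, 334.7, 260.0]
tool_rot: [179.9, 0.2, 5.5]
contact_force: [-0.5, -0.9, 0.6]
gripper_width: 0.5
finger_force: 0.0
```

```bash
python3 - <<'E'
from h import *
keystat()
P,_=pts("side",2); q=box(P,[395,305,35],[440,375,125]); print("roller",np.round(q.min(0)),np.round(q.max(0)),len(q))
print('tapper',circ(box(P,[470,-380,100],[560,-300,125]),12),'head',circ(box(P,[470,-380,20],[560,-300,45]),23))
s=observe(); print(s["time"],s["ee_pos"],s["contact_force"])
E
```

```text
key top 139.3 [528.8 212.8 138.5] x [507.4 546.4]
roller [402. 323.  76.] [439. 353.  99.] 40
tapper (array([ 509.4, -337.5,   11.6]), 59, np.float64(112.9), array([ 509.3, -341. ])) head (array([ 509.6, -338.3,   22.1]), 130, np.float64(35.7), array([ 509.6, -348. ]))
32.1 [417.89667541 335.29199261 260.89615747] [-0.14393327  0.78133916  0.46341892]
```

The key is tight at about 70 mm, the tapper stands upright in its tray, and the roller lever has sprung back. I'm handing the job in.

```bash
python3 -c "
from rig import *
print(sign_off())"
```

```text
the job is handed in; nothing more can be done
None
```

I handed the job in at about 32 s: the key was driven tight in three taps (tip about 70 mm deep), the tapper stands upright in its tray, and the lever was pressed past the click and sprang back. No verdict came back on sign-off. On the first try at inserting the key, its tip caught on the drive and the key tilted in the gripper; I straightened it and seated it on the second try.

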